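# Set out the plating station

### The job

Set out the plating station: put the bench timer, the petri dish, the small glass beaker and the loose lying sample tube each on the white pad whose grey inlay has its outline, centred inside the inlay, the timer face up and square with its inlay and the tube lying along its own. Set them down the right way up, never tip the beaker over, and let go of everything.

Things in the scene. Friction and masses are not known exactly. Their poses are not given: they have to be found in the camera images.
- timer_center (a point): white digital bench timer lying on its back, 72 x 66 mm, 18 mm high; loose, about 75 g. Origin at its centre, 9 mm above its underside; its x axis runs along the 72 mm side, y along the 66 mm side, z up.
- dish_center (a point): closed round petri dish with pale pinkish medium, 61 mm in diameter, 15 mm high; loose, about 16 g. Origin at its centre, 7.5 mm above its underside; z up.
- beaker_center (a point): small clear glass beaker standing upright, rim 52 mm in diameter (foot about 45 mm), 61 mm high, empty; loose, about 70 g. Origin on its axis half-way up, 30.5 mm above its underside; z up.
- tube_center (a point): single capped sample tube with a dark blue cap lying loose on its side on the worktop (not those that stand in the fixed white racks, up to 180 mm high, at the left of the work), 81 mm long, 21 mm high, about 25 mm wide; about 14 g; it does not roll. Origin at its centre, 10.5 mm above the worktop; x along the tube towards the cap, z up.
- pad_square_top (a point): white square pad, 99 mm a side, 4 mm thick, fixed to the worktop, with a square grey inlay of 87 mm flush in its top: the timer's place, either way round. Origin in the middle of its top face, 4 mm above the worktop. x and y run along its sides.
- pad_large_top (a point): larger of the two white round pads, 95 mm in diameter, 4 mm thick, fixed, with a round grey inlay of 83 mm: the petri dish's place. Origin in the middle of its top face, 4 mm above the worktop.
- pad_small_top (a point): smaller of the two white round pads, 74 mm in diameter, 4 mm thick, fixed, with a round grey inlay of 62 mm: the beaker's place. Origin in the middle of its top face, 4 mm above the worktop.
- pad_slim_top (a point): white oblong pad with round ends, 112 x 54 mm, 4 mm thick, fixed, with an oblong grey inlay of 100 x 42 mm: the lying tube's place, cap to either end. Origin in the middle of its top face, 4 mm above the worktop. x runs along its length.
Mind the look-alikes: they are no part of the job. Of the things that look like the part that bears tube_center, the larger one is meant.

How it is judged:
By the outcome, as a careful person would: the job done as asked, in the order asked, and still so for the second after the job is handed in, with the robot touching nothing.
It also fails if it takes over 106 s, if anything falls off the work surface, if the arm or the gripper's body presses on something with over 40 N, if the wrist force passes 120 N, or if a joint passes its speed limit or range.

### The arm

A 6-joint arm with a two-finger parallel gripper is mounted at the origin on a cart in front of the work surface, level with it; the furniture and walls round the work are solid. World frame = base frame: x ahead of the robot, y to its left, z up, the work surface at z = 0. Lengths are in mm, angles in rad, forces in N, time in s.
With the tool pointing down it reaches from about 325 to 900 mm from the base axis. Payload 3.5 kg.
Tool frame: the origin (TCP) lies on the centre line of the jaws, within the pads' length; the fingertips stand 11 mm ahead of it and the grasp point (between the pads) lies 8 mm behind it (env.finger_overhang is the distance from the TCP to the fingertips, in mm); y points along the fingers, z is the direction in which the jaws open and shut, and the axes are right-handed (so a half turn about y gives the same grasp; the last joint's range is limited). The gripper opens to 85 mm and grips with 20 to 120 N. Pads are 22 mm wide; open, the fingers measure 114 mm over their backs; the gripper's body (76 mm by 85 mm) begins 54 mm behind the grasp point. The pads swing forward as they close: fully open they stand 13 mm farther back than shut.
Start: joints at [-0.103, 0.276, -0.026, 1.268, 0, 1.467], TCP at [624.997, -0.01, 242.313] pointing down, gripper open.
Joint ranges: [-3.12, 3.12], [-0.85, 1.88], [-1.08, 1.24], [-1.95, 2.15], [-1.57, 1.53], [-3.14, 3.14]. Speed limits (rad/s): [2.57, 2.57, 3.14, 3.14, 3.14, 3.14].

### API

Orientations are given as a unit quaternion [w, x, y, z].
In Python, from station import env gives the robot as it stands.
- The arm moves only by the tool send_rows, never from a script. Its argument "rows" is a list of rows, each an object with "claw": the closure, from 0 (fully open) to 1 (shut); "linear": the shift along the tool's x, y, z in m, a list of three; "angular": the turn, a rotation vector about the tool's x, y, z in rad, a list of three. In form: [{"claw": claw, "linear": [dx, dy, dz], "angular": [ax, ay, az]}, ...]. A call has 1 to 10 rows; each row is the pose to reach, as a shift and turn from the pose commanded when the call began, along the tool's axes at that moment; what a row does not reach only later rows make up. A row lasts 1/10 s, in which the tool goes at most 50 mm and 8.59 degrees, less where a joint would pass 70% of its speed; a pose out of reach is approached as far as the arm can. A call with a gripper value outside its range is refused whole. The fingers move at their own pace and stop on an object; "squeeze" is the grip in N (left out, the last holds). Time passes only in rows, so rows that repeat a pose let the fingers close. It gives the time, the measured TCP pose, the force and the opening at its end, in the units of the state.
- env.get_obs(): the state, without advancing time (a new reading comes with each control period).
- env.camera(name): name is "scene" or "side" or "wrist"; returns a dict with "frame" (480x640x3 uint8, blue, green, red), "camera_matrix" (3x3 intrinsics, pixels), "R" (3x3) and "t" (3): a world point X has camera coordinates R X + t; the wrist camera has in their place "hand_eye" (4x4, takes a point from camera to tool coordinates, whose origin is the TCP and whose axes are the tool frame's). Camera axes: x right, y down, z forward; pixel columns grow to the right and rows downward; lengths in mm; the calibration is good to about 2 mm. The wrist camera is an equidistant fisheye: a pixel r from the principal point sees the ray r / f radians off the axis. A picture is of the moment at which its call begins: read the wrist's pose just before it. There is no depth.
- env.hand_in(): hands the job in, once; it reports no verdict.
Trained networks look in a picture, given as the dict that the camera call returned (one of the last four; its "shot" number tells which), for a name from the list of things; names that differ only in an ending like _2 or _b are one class to them, and where a whole thing is asked for, a point or a joint stands for the part that bears it (a point fixed in the world has none). Each returns a list of dicts, best first, with "p" (0 to 1); they miss things now and then, are a little off and sometimes report something else, mostly with a low value. They report only what shows in the picture. A call takes as long as a camera call. They do not tell look-alikes from the thing itself.
- env.outline_of(picture, query): "pixels" (480x640 bool, what is visible of it) and "at" ([column, row] in pixels, amid what is visible of it).
- env.spot_point(picture, query): "at" ([column, row] in pixels: a listed point, or the origin of a listed thing).
The state is a dict: "time": time; "qpos": joint angles; "joint_velocities": joint speeds; "tau": joint torques, N m; "position": TCP position; "tcp_rot": TCP orientation; "contact_force": force on the tool from outside, world axes, zero at the start; "ft_torque": the same for the moment, N m; "opening": finger opening in mm.
Only numpy, scipy, OpenCV 4.12 (cv2) and the standard library are available. Lean on these libraries where they do the work, as an engineer would, in place of code of your own. Each camera call takes 0.05 s, during which the arm holds its last target.

## Working session

There is one attempt and no reset: what is moved stays moved. The work goes in short steps, Python scripts to look and compute and a tool call to move; the robot and the scene stay as the last step left them, time stands still between calls to the robot, and variables do not carry over. Pictures are saved under pics/ and viewed, and the job is handed in when it is done.

Besides the shell and the picture viewer there is one more tool, called after "Request:" as a command line: name --argument value ..., lists and objects as JSON in quotes. send_rows: Moves the arm, as the interface text tells. Its arguments: {"type":"object","properties":{"rows":{"type":"array","items":{"type":"object","properties":{"claw":{"type":"number"},"linear":{"type":"array","items":{"type":"number"}},"angular":{"type":"array","items":{"type":"number"}}}}},"squeeze":{"type":"number"}},"required":["rows"]}

```bash
ls; mkdir -p pics; python3 - <<'E'
from station import env
import cv2
o=env.get_obs()
print({k:o[k] for k in ('time','position','tcp_rot','opening','contact_force')})
for n in ("scene","side","wrist"):
    c=env.camera(n); cv2.imwrite(f'pics/{n}0.png',c['frame']); print(n,{k:(v.tolist() if hasattr(v,'tolist') else v) for k,v in c.items() if k!='frame'})
E
```

```text
pics
{'time': 0.0, 'position': array([6.24246047e+02, 4.85483615e-02, 2.41130704e+02]), 'tcp_rot': array([ 0.49948113, -0.50050467,  0.50061843, -0.49939449]), 'opening': 85.44187366562082, 'contact_force': array([-0.0014808 ,  0.01436178, -0.08487891])}
scene {'camera_matrix': [[484.4317417243586, 0.0, 312.2482821830675], [0.0, 484.4317417243586, 238.9700849944054], [0.0, 0.0, 1.0]], 'R': [[-0.11235555249716943, -0.993661637175943, 0.00357500040285969], [-0.8444493918994329, 0.09358632015896873, -0.527396269611173], [0.5237188695700526, -0.06227480617334456, -0.8496119079746579]], 't': [-159.4481694972918, 461.3109390538262, 725.5825098027132], 'shot': 1}
side {'camera_matrix': [[541.2745739847064, 0.0, 307.21643317192786], [0.0, 541.2745739847064, 246.32815469081854], [0.0, 0.0, 1.0]], 'R': [[-0.9990562487413913, 0.04240053807943447, -0.00942370528792393], [0.03695876832542654, 0.7158666976678497, -0.6972581448889605], [-0.022818003739299056, -0.6969483951776501, -0.716758169234681]], 't': [529.5467196731867, 160.23002682664531, 790.4263897910333], 'shot': 2}
wrist {'camera_matrix': [[371.64829954431775, 0.0, 317.58694391428185], [0.0, 371.64829954431775, 241.9585401483932], [0.0, 0.0, 1.0]], 'hand_eye': [[-0.000836330122085738, 0.9476070879076274, 0.3194371730076992, -82.650421449768], [-0.00025753012729900197, -0.31943747822573476, 0.9476073190847644, -131.60423293361737], [0.9999996171150056, 0.0007102478490307448, 0.0005111925591415869, 0.501442480098091], [0.0, 0.0, 0.0, 1.0]], 'shot': 3}
```

View pics/scene0.png

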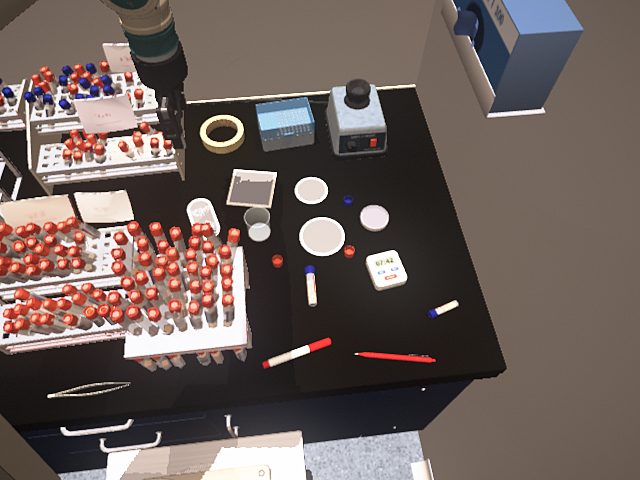

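View pics/side0.png

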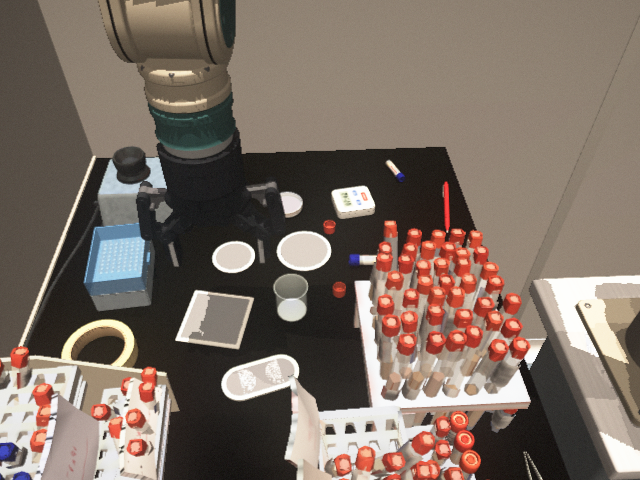

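View pics/wrist0.png

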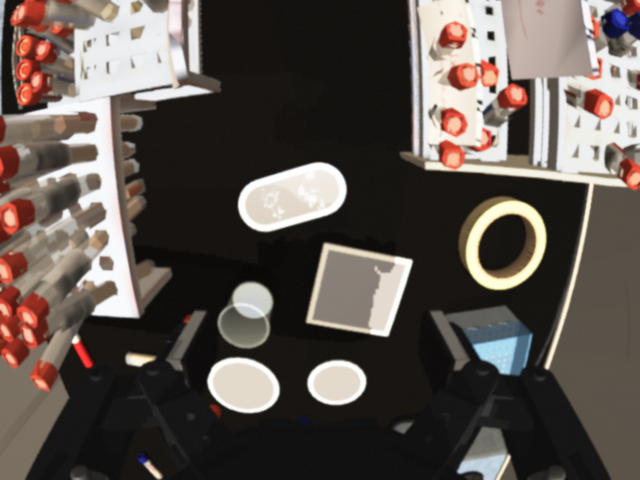

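```bash
cat > h.py <<'E'
import numpy as np, cv2
from scipy.spatial.transform import Rotation as Ro
from station import env
def q2R(q): return Ro.from_quat([q[1],q[2],q[3],q[0]]).as_matrix()
def rays(c,px,pose=None):
    px=np.atleast_2d(np.asarray(px,float)); K=c['camera_matrix']
    x=(px[:,0]-K[0,2])/K[0,0]; y=(px[:,1]-K[1,2])/K[1,1]
    if 'hand_eye' in c:
        r=np.hypot(x,y); s=np.where(r>1e-9,np.sin(r)/np.maximum(r,1e-9),1)
        d=np.c_[x*s,y*s,np.cos(r)]; H=c['hand_eye']
        p,R=pose; d=d@H[:3,:3].T@R.T; o=R@H[:3,3]+p
    else:
        d=np.c_[x,y,np.ones(len(x))]@c['R']; o=-c['R'].T@c['t']
    return o,d
def onplane(c,px,z,pose=None):
    o,d=rays(c,px,pose); return (o+d*((z-o[2])/d[:,2])[:,None])[:,:2]
def pose():
    o=env.get_obs(); return np.array(o['position']),q2R(o['tcp_rot'])
def rect(c,m,z,ps=None):
    cn=cv2.findContours(m.astype('uint8'),cv2.RETR_EXTERNAL,cv2.CHAIN_APPROX_NONE)[0]
    cn=max(cn,key=cv2.contourArea)[:,0,:]
    P=onplane(c,cn,z,ps).astype(np.float32); return cv2.minAreaRect(P),P
Z=dict(timer_center=18,dish_center=15,beaker_center=61,tube_center=10,pad_square_top=4,pad_large_top=4,pad_small_top=4,pad_slim_top=4)
ZC=dict(timer_center=9,dish_center=7.5,beaker_center=30.5,tube_center=10.5,pad_square_top=4,pad_large_top=4,pad_small_top=4,pad_slim_top=4)
E
python3 - <<'E'
from h import *
for n in ("scene","side","wrist"):
    ps=pose(); c=env.camera(n); pz=ps if n=='wrist' else None
    print(n)
    for k in Z:
        for r in env.outline_of(c,k)[:3]:
            if r['p']<.3: continue
            (ce,sz,an),_=rect(c,r['pixels'],Z[k],pz)
            print(' O',k,round(r['p'],2),np.round(r['at']),np.round(ce),np.round(sz),round(an))
        for r in env.spot_point(c,k)[:3]:
            if r['p']<.3: continue
            print('   S',k,round(r['p'],2),np.round(r['at']),np.round(onplane(c,r['at'],ZC[k],pz)[0],1))
E
```

```text
scene
 O timer_center 0.91 [386. 269.] [ 426. -355.] [80. 73.] 10
   S timer_center 0.74 [387. 267.] [ 433.5 -360.5]
 O dish_center 0.72 [308. 286.] [ 410. -203.] [20. 87.] 86
 O dish_center 0.6 [373. 217.] [ 553. -355.] [60. 61.] 84
   S dish_center 0.81 [373. 215.] [ 563.  -354.9]
 O beaker_center 0.78 [257. 221.] [ 535. -111.] [86. 50.] 1
   S beaker_center 0.73 [261. 225.] [ 549.3 -115.8]
 O tube_center 0.86 [309. 288.] [ 412. -204.] [20. 87.] 86
 O tube_center 0.73 [444. 308.] [ 334. -449.] [14. 64.] 18
   S tube_center 0.66 [310. 287.] [ 407.  -201.3]
   S tube_center 0.42 [308. 191.] [ 639.7 -223.4]
 O pad_square_top 0.76 [253. 188.] [ 669. -100.] [ 99. 101.] 79
   S pad_square_top 0.58 [255. 186.] [ 673. -107.]
 O pad_large_top 0.62 [322. 239.] [ 524. -240.] [92. 96.] 84
   S pad_large_top 0.73 [324. 237.] [ 520.8 -244.2]
 O pad_small_top 0.73 [310. 192.] [ 648. -232.] [72. 72.] 61
   S pad_small_top 0.95 [308. 192.] [ 641.6 -223.8]
 O pad_slim_top 0.96 [206. 215.] [601.   8.] [106.  52.] 18
   S pad_slim_top 0.69 [203. 221.] [590.6   6.8]
side
 O timer_center 0.64 [354. 201.
[... 1318 characters left out ...]
_center 0.75 [135. 359.] [ 391. -202.] [50. 20.] 7
   S tube_center 0.66 [153. 463.] [ 347.9 -435. ]
   S tube_center 0.65 [150. 364.] [ 406.1 -208.9]
   S tube_center 0.63 [291. 198.] [599.5   6.9]
 O pad_square_top 0.88 [354. 292.] [ 669. -101.] [101. 101.] 78
   S pad_square_top 0.79 [355. 293.] [ 666.9 -102.2]
 O pad_large_top 0.63 [244. 384.] [ 528. -239.] [93. 91.] 69
   S pad_large_top 0.94 [243. 385.] [ 528.5 -238.3]
   S pad_large_top 0.73 [151. 360.] [ 404.9 -207. ]
 O pad_small_top 0.78 [335. 382.] [ 649. -232.] [72. 71.] 89
   S pad_small_top 0.93 [335. 383.] [ 648.6 -232.5]
 O pad_slim_top 0.7 [292. 196.] [597.   6.] [111.  55.] 16
   S pad_slim_top 0.8 [290. 198.] [597.9   5.6]
```

```bash
python3 - <<'E'
from h import *
s=env.camera('scene'); d=env.camera('side'); ps=pose(); w=env.camera('wrist')
print(env.finger_overhang, ps)
for n,px,z in [('redA',(278,261),8),('redB',(349,252),8),('blue',(348,200),8),('boxcorner',(268,150),0),('boxcornerR',(314,140),0),('mixL',(336,153),0),('tubecap',(311,268),10),('tubeend',(312,304),10),('pen1',(265,366),5),('pen2',(330,341),5)]:
    print(n,np.round(onplane(s,px,z)[0]))
# rack corner triangulation
def tri(p1,p2,c1=s,c2=d):
    o1,d1=rays(c1,p1);o2,d2=rays(c2,p2);A=np.c_[d1[0],-d2[0]];t=np.linalg.lstsq(A,o2-o1,rcond=None)[0]
    return np.round(o1+d1[0]*t[0]),np.round(o2+d2[0]*t[1])
print('rack top corner scene(247,247)/(250,345)')
for z in (0,50,90,130,180): print(z,onplane(s,[(247,250),(250,345)],z).round(),onplane(d,[(357,283),(371,405)],z).round())
for k in('beaker_center',):
    for c in (s,d): print([ (np.round(onplane(c,r['at'],30.5)[0]),r['p']) for r in env.spot_point(c,k)])
E
```

```text
11.0 (array([ 6.24989428e+02, -2.02742501e-02,  2.42316698e+02]), array([[-5.70929675e-05, -4.41641347e-06,  9.99999998e-01],
       [-9.99999997e-01,  5.22415042e-05, -5.70927367e-05],
       [-5.22412520e-05, -9.99999999e-01, -4.41939608e-06]]))
redA [ 473. -144.]
redB [ 478. -290.]
blue [ 608. -308.]
boxcorner [ 779. -144.]
boxcornerR [ 799. -255.]
mixL [ 752. -302.]
tubecap [ 448. -209.]
tubeend [ 371. -202.]
pen1 [ 263. -105.]
pen2 [ 296. -227.]
rack top corner scene(247,247)/(250,345)
0 [[510. -83.]
 [306. -80.]] [[ 441. -162.]
 [ 445.   57.]]
50 [[480. -87.]
 [288. -84.]] [[ 448. -120.]
 [ 452.   83.]]
90 [[456. -91.]
 [274. -88.]] [[454. -86.]
 [458. 104.]]
130 [[432. -94.]
 [259. -91.]] [[460. -52.]
 [463. 125.]]
180 [[402. -98.]
 [241. -96.]] [[467. -10.]
 [470. 151.]]
[(array([ 551., -111.]), 0.91)]
[(array([ 550., -111.]), 0.71), (array([ 430., -337.]), 0.4)]
```

```bash
python3 - <<'E'
import cv2
a=cv2.imread('pics/scene0.png')[170:330,180:440]; cv2.imwrite('pics/sc.png',cv2.resize(a,None,fx=3,fy=3,interpolation=cv2.INTER_CUBIC))
a=cv2.imread('pics/side0.png')[180:420,200:460]; cv2.imwrite('pics/sd.png',cv2.resize(a,None,fx=2.4,fy=2.4,interpolation=cv2.INTER_CUBIC))
E
```

```text
(no output)
```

View pics/sc.png

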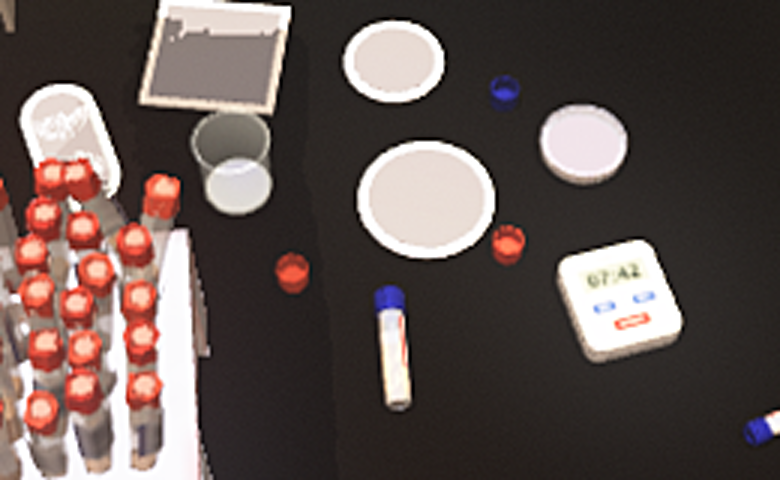

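View pics/sd.png

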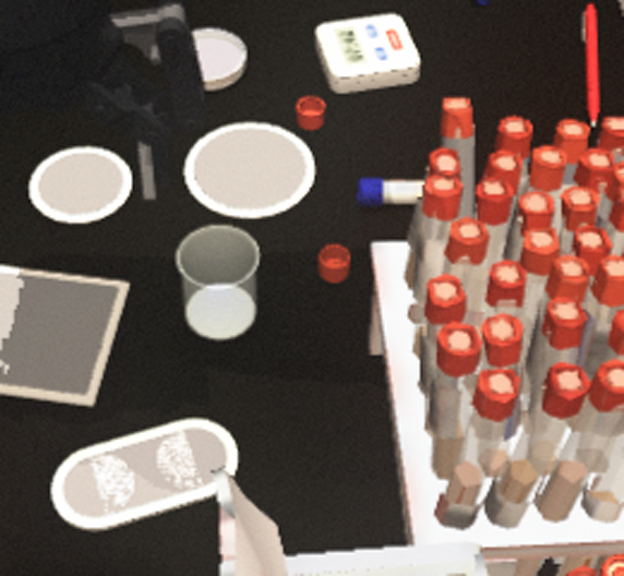

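Request:
send_rows --rows '[{"claw": 0,"linear": [0.357,0,-0.195],"angular": [0,0,0]},{"claw": 0,"linear": [0.357,0,-0.195],"angular": [0,0,0]},{"claw": 0,"linear": [0.357,0,-0.195],"angular": [0,0,0]},{"claw": 0,"linear": [0.357,0,-0.195],"angular": [0,0,0]},{"claw": 0,"linear": [0.357,0,-0.195],"angular": [0,0,0]},{"claw": 0,"linear": [0.357,0,-0.195],"angular": [0,0,0]},{"claw": 0,"linear": [0.357,0.09,-0.195],"angular": [0,0,0]},{"claw": 0,"linear": [0.357,0.09,-0.195],"angular": [0,0,0]},{"claw": 0,"linear": [0.357,0.09,-0.195],"angular": [0,0,0]},{"claw": 0,"linear": [0.357,0.09,-0.195],"angular": [0,0,0]}]' --squeeze 40

```text
time: 3.95
position: [426.2, -357.8, 148.3]
tcp_rot: [0.498, -0.499, 0.504, -0.499]
contact_force: [0.7, 1.5, 0.2]
opening: 85.3
```

Request:
send_rows --rows '[{"claw": 0,"linear": [0,0,0],"angular": [0,0,0]},{"claw": 0,"linear": [0,0,0],"angular": [0,0,0]},{"claw": 0,"linear": [0,0,0],"angular": [0,0,0]}]'

```text
time: 4.25
position: [431.4, -356.8, 153.8]
tcp_rot: [-0.5, 0.5, -0.499, 0.501]
contact_force: [0.4, 0.1, 1.1]
opening: 85.1
```

```bash
cat >> h.py <<'E'
def look(name,keys,fn=None):
    ps=pose(); c=env.camera(name); pz=ps if name=='wrist' else None
    if fn: cv2.imwrite('pics/'+fn,c['frame'])
    for k in keys:
        for r in env.outline_of(c,k)[:2]:
            if r['p']<.3: continue
            (ce,sz,an),P=rect(c,r['pixels'],Z[k],pz)
            print(' O',k,round(r['p'],2),np.round(r['at']),np.round(ce,1),np.round(sz,1),round(an,1))
        for r in env.spot_point(c,k)[:2]:
            if r['p']<.3: continue
            print('   S',k,round(r['p'],2),np.round(r['at']),np.round(onplane(c,r['at'],ZC[k],pz)[0],1))
    return c,ps
E
python3 - <<'E'
from h import *
print(env.get_obs()['time'],pose()[0])
look('wrist',['timer_center','dish_center','pad_large_top','tube_center'],'w1.png')
look('scene',['timer_center','pad_square_top'])
E
```

```text
4.25 [ 431.36368143 -356.8424409   153.80300479]
 O timer_center 0.63 [315. 227.] [ 429.4 -355. ] [71.7 68.3] 9.4
   S timer_center 0.96 [316. 231.] [ 431.1 -358.5]
 O dish_center 0.56 [467. 226.] [ 553.1 -354.5] [59.8 64.9] 53.8
   S dish_center 0.56 [463. 229.] [ 551.7 -356.8]
 O pad_large_top 0.77 [440.  83.] [ 525.7 -240.8] [93.2 92.7] 75.6
   S pad_large_top 0.9 [442.  80.] [ 526.9 -238.7]
 O tube_center 0.95 [207. 309.] [ 327.6 -423.9] [17.5 14.3] 16.8
 O tube_center 0.64 [290.  32.] [ 410.8 -205.6] [80.5 20.5] 0.3
   S tube_center 0.81 [212. 326.] [ 338.4 -446.6]
 O timer_center 0.89 [384. 271.] [ 426.6 -354.9] [80.8 72.7] 9.5
   S timer_center 0.81 [388. 269.] [ 429.1 -361.2]
 O pad_square_top 0.96 [252. 188.] [668.8 -99.3] [101.5 100.3] 77.8
   S pad_square_top 0.77 [254. 187.] [ 670.4 -104.7]
```

View pics/w1.png

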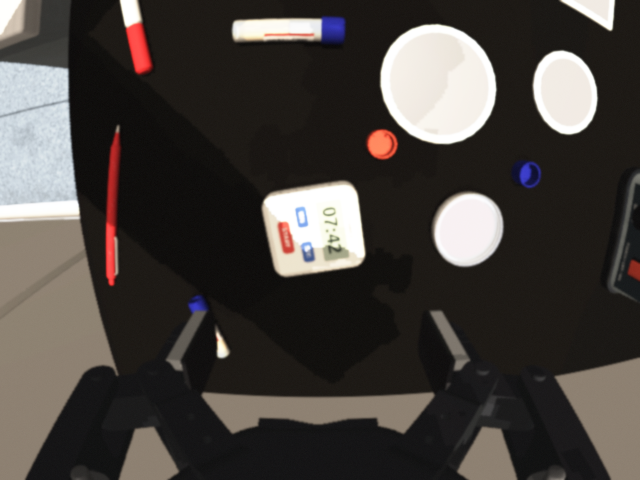

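```bash
python3 - <<'E'
from h import *
print(np.round(env.get_obs()['qpos'],3))
f=cv2.imread('pics/w1.png'); g=cv2.cvtColor(f,cv2.COLOR_BGR2GRAY)
m=np.zeros_like(g); m[160:300,240:390]=(g[160:300,240:390]>110)
c=env.camera('wrist'); ps=pose()
(ce,sz,an),P=rect(c,m,18,ps); print(ce,sz,an)
print(P.min(0),P.max(0))
a=f[160:300,240:390]; cv2.imwrite('pics/w1t.png',cv2.resize(a,None,fx=4,fy=4))
E
```

```text
[-0.809  0.224 -0.292  1.054 -0.     0.762]
(427.861328125, -354.67279052734375) (71.60272979736328, 68.02543640136719) 9.087706565856934
[ 389.34058 -392.16696] [ 466.94232 -317.50168]
```

View pics/w1t.png

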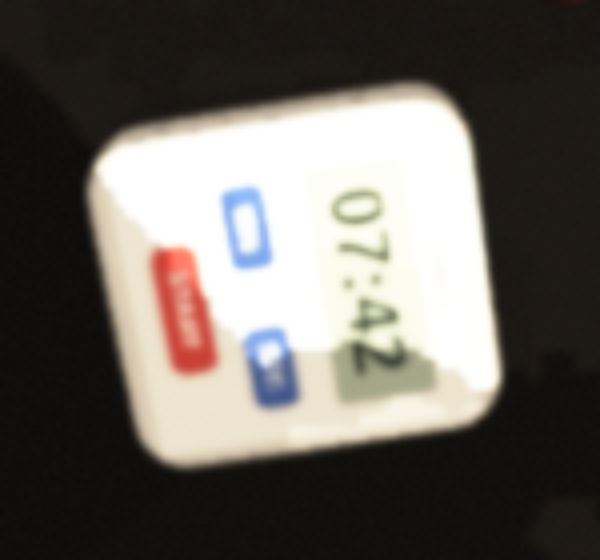

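```bash
cat >> h.py <<'E'
def nompose(x,y,z,yaw):
    a=np.radians(yaw); c,s=np.cos(a),np.sin(a)
    Rz=np.array([[c,-s,0],[s,c,0],[0,0,1]])
    return np.array([x,y,z]),Rz@np.array([[0,0,1],[-1,0,0],[0,-1,0.]])
def rel(cur,tgt):
    """cur,tgt: (x,y,z,yawdeg) -> linear m, angular"""
    p,R=nompose(*cur); d=R.T@(np.array(tgt[:3])-p)/1000
    return np.round(d,4),[0,round(-np.radians(tgt[3]-cur[3]),4),0]
E
python3 - <<'E'
from h import *
f=cv2.imread('pics/w1.png'); g=cv2.cvtColor(f,cv2.COLOR_BGR2GRAY)
m=np.zeros_like(g); m[160:300,240:390]=(g[160:300,240:390]>110)
c=env.camera('wrist'); ps=nompose(430,-357,152.3,0)
for z in(18,14): print(rect(c,m,z,ps)[0])
print(rel((430,-357,152.3,0),(430,-357,60,99)))
print(look('wrist',[])[1][0], env.get_obs()['tcp_rot'])
E
```

```text
((427.9369812011719, -354.64593505859375), (71.61043548583984, 68.03495788574219), 9.094046592712402)
((427.8984375, -355.8538513183594), (72.68769073486328, 69.05838775634766), 9.094050407409668)
(array([0.    , 0.0923, 0.    ]), [0, np.float64(-1.7279), 0])
[ 429.94741608 -357.05816686  152.25380555] [ 0.49999503 -0.49997948  0.50006713 -0.49995836]
```

```bash
python3 - <<'E'
from h import *
c,ps=look('wrist',['timer_center','dish_center'])
print(ps[0])
g=cv2.cvtColor(c['frame'],cv2.COLOR_BGR2GRAY)
m=np.zeros_like(g); m[160:300,240:390]=(g[160:300,240:390]>110)
print(rect(c,m,18,nompose(430,-357,152.3,0))[0])
E
```

```text
O timer_center 0.75 [316. 228.] [ 429.3 -355.2] [71.6 67.8] 9.2
 O timer_center 0.42 [469. 229.] [ 552.  -354.2] [59.5 63.3] 61.5
   S timer_center 0.7 [315. 230.] [ 428.3 -357.4]
 O dish_center 0.65 [467. 229.] [ 552.9 -354.4] [59.8 64.4] 47.1
   S dish_center 0.94 [472. 231.] [ 557.5 -358. ]
   S dish_center 0.4 [290.  28.] [ 410.5 -203.2]
[ 429.94173867 -357.00417345  152.24464141]
((429.64898681640625, -355.2233581542969), (71.97299194335938, 68.53654479980469), 9.524991035461426)
```

Request:
send_rows --rows '[{"claw": 0,"linear": [0,0.09,0],"angular": [0,-1.735,0]},{"claw": 0,"linear": [0,0.09,0],"angular": [0,-1.735,0]},{"claw": 0,"linear": [0,0.09,0],"angular": [0,-1.735,0]},{"claw": 0,"linear": [0,0.09,0],"angular": [0,-1.735,0]},{"claw": 0,"linear": [0,0.09,0],"angular": [0,-1.735,0]},{"claw": 0,"linear": [0,0.09,0],"angular": [0,-1.735,0]},{"claw": 0,"linear": [0,0.09,0],"angular": [0,-1.735,0]},{"claw": 0,"linear": [0,0.09,0],"angular": [0,-1.735,0]},{"claw": 0,"linear": [0,0.09,0],"angular": [0,-1.735,0]},{"claw": 0,"linear": [0,0.09,0],"angular": [0,-1.735,0]}]'

```text
time: 6.35
position: [430.1, -357.1, 62.4]
tcp_rot: [-0.707, 0.707, -0.023, 0.023]
contact_force: [-0.2, -0.3, 0.0]
opening: 85.7
```

```bash
python3 - <<'E'
from h import *
from scipy.spatial.transform import Rotation as Ro
c,ps=look('wrist',[],'w2.png'); p,R=ps
print(p, np.degrees(np.arctan2(R[1,2],R[0,2])))
E
```

```text
[ 430.0566754  -357.09404476   62.35074882] 86.29733422208854
```

View pics/w2.png

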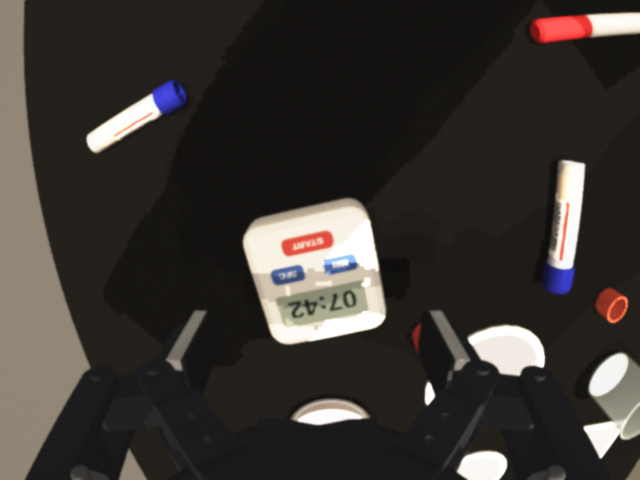

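Request:
send_rows --rows '[{"claw": 0,"linear": [0,0.02,0],"angular": [0,-0.235,0]},{"claw": 0,"linear": [0,0.02,0],"angular": [0,-0.235,0]},{"claw": 0,"linear": [0,0.035,0],"angular": [0,-0.235,0]},{"claw": 0,"linear": [0,0.045,0],"angular": [0,-0.235,0]},{"claw": 0,"linear": [0,0.052,0],"angular": [0,-0.235,0]},{"claw": 0,"linear": [0,0.056,0],"angular": [0,-0.235,0]},{"claw": 0,"linear": [0,0.056,0],"angular": [0,-0.235,0]}]'

```text
time: 7.1
position: [429.6, -356.7, 5.7]
tcp_rot: [0.705, -0.704, -0.058, 0.058]
contact_force: [0.5, 0.2, 0.6]
opening: 85.4
```

Request:
send_rows --rows '[{"claw": 0.1,"linear": [0,0,0],"angular": [0,0,0]},{"claw": 0.2,"linear": [0,0,0],"angular": [0,0,0]},{"claw": 0.3,"linear": [0,0,0],"angular": [0,0,0]},{"claw": 0.4,"linear": [0,0,0],"angular": [0,0,0]},{"claw": 0.5,"linear": [0,0,0],"angular": [0,0,0]},{"claw": 0.5,"linear": [0,0,0],"angular": [0,0,0]},{"claw": 0.5,"linear": [0,0,0],"angular": [0,0,0]}]' --squeeze 40

```text
time: 7.8
position: [430.6, -357.6, 7.1]
tcp_rot: [-0.704, 0.705, 0.058, -0.058]
contact_force: [0.6, -0.2, 6.1]
opening: 65.0
```

```bash
python3 - <<'E'
from h import *
c,ps=look('wrist',[],'w3.png'); p,R=ps
print(p, np.degrees(np.arctan2(R[1,2],R[0,2])),env.get_obs()['opening'])
E
```

```text
[ 430.57483666 -357.62303867    7.11156928] 99.4039533820784 65.09486088777906
```

View pics/w3.png

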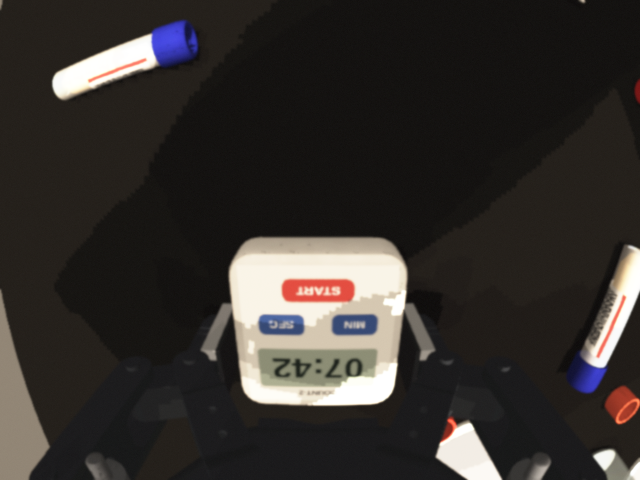

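```bash
python3 - <<'E'
from h import *
print(rel((430,-357,6.3,99.4),(669,-100.5,126.3,77.8)))
E
```

```text
(array([ 0.2777, -0.12  ,  0.214 ]), [0, np.float64(0.377), 0])
```

Request:
send_rows --rows '[{"claw": 0.5,"linear": [0,-0.03,0],"angular": [0,0,0]},{"claw": 0.5,"linear": [0,-0.07,0],"angular": [0,0,0]},{"claw": 0.5,"linear": [0.03,-0.11,0.023],"angular": [0,0.05,0]},{"claw": 0.5,"linear": [0.06,-0.12,0.046],"angular": [0,0.1,0]},{"claw": 0.5,"linear": [0.09,-0.12,0.07],"angular": [0,0.15,0]},{"claw": 0.5,"linear": [0.125,-0.12,0.096],"angular": [0,0.2,0]},{"claw": 0.5,"linear": [0.16,-0.12,0.123],"angular": [0,0.25,0]},{"claw": 0.5,"linear": [0.2,-0.12,0.154],"angular": [0,0.3,0]},{"claw": 0.5,"linear": [0.24,-0.12,0.185],"angular": [0,0.35,0]},{"claw": 0.5,"linear": [0.278,-0.12,0.214],"angular": [0,0.377,0]}]'

```text
time: 8.85
position: [669.7, -98.6, 125.4]
tcp_rot: [0.703, -0.703, 0.076, -0.075]
contact_force: [-0.1, 0.1, 0.3]
opening: 65.1
```

Request:
send_rows --rows '[{"claw": 0.5,"linear": [0,0,0],"angular": [0,0,0]},{"claw": 0.5,"linear": [0,0,0],"angular": [0,0,0]},{"claw": 0.5,"linear": [0,0,0],"angular": [0,0,0]},{"claw": 0.5,"linear": [0,0,0],"angular": [0,0,0]}]'

```text
time: 9.25
position: [668.0, -101.5, 125.9]
tcp_rot: [-0.703, 0.703, -0.076, 0.075]
contact_force: [-0.2, 0.1, -0.4]
opening: 64.8
```

```bash
python3 - <<'E'
from h import *
c,ps=look('wrist',['pad_square_top','pad_small_top','timer_center'],'w4.png'); p,R=ps
print(p, np.degrees(np.arctan2(R[1,2],R[0,2])),env.get_obs()['opening'])
E
```

```text
O pad_square_top 0.84 [316. 204.] [644.2 -95.5] [98.9 49.3] 78.3
   S pad_square_top 0.64 [316. 241.] [ 670.4 -102.6]
 O pad_small_top 0.91 [151. 245.] [ 648.4 -230.6] [72.6 73.9] 27.1
 O timer_center 0.94 [318. 318.] [ 736.9 -115.8] [128.1 151.6] 77.8
   S timer_center 0.98 [319. 329.] [ 740.2 -115.3]
[ 668.00298425 -101.48137293  125.85999102] 77.71541605229383 64.78509793753078
```

View pics/w4.png

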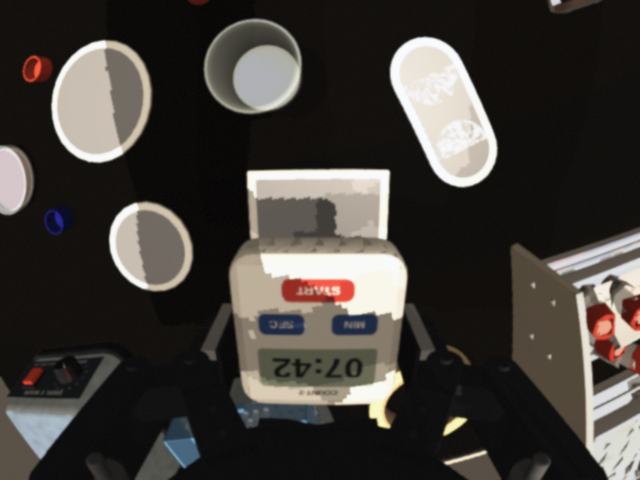

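```bash
python3 - <<'E'
from h import *
c=env.camera('wrist'); ps=nompose(669,-100.5,126.3,77.8); p,R=ps
tool=lambda px,z:((np.c_[onplane(c,px,z,ps),[z]*len(px)]-p)@R)[:,[0,2]].round(1)
print('timer top edges', tool([(317,250),(319,406),(232,300),(407,300)],126.3+11.7))
print('timer low edge', tool([(317,238)],126.3-6))
r=env.outline_of(c,'pad_square_top')[0]; (ce,sz,an),P=rect(c,r['pixels'],4,ps)
q=(np.c_[P,np.full(len(P),4)]-p)@R; print('pad tool min/max',q.min(0),q.max(0),ce,sz,an)
for cam in('scene','side'): look(cam,['pad_square_top'])
E
```

```text
timer top edges [[-38.4   0.5]
 [ 33.7   1.4]
 [-18.6 -30.9]
 [-18.7  33.8]]
timer low edge [[-36.9   0.5]]
pad tool min/max [-51.08971773 122.3        -49.51121977] [  0.8545241  122.3         49.53433707] (644.4379272460938, -95.18508911132812) (99.00613403320312, 51.869327545166016) 77.86149597167969
 O pad_square_top 0.58 [253. 186.] [668.  -99.4] [103.6 105.7] 79.4
   S pad_square_top 0.71 [252. 187.] [ 669.3 -102. ]
 O pad_square_top 0.85 [218. 318.] [667.  -98.9] [101.4  99.8] 78.2
   S pad_square_top 0.86 [214. 316.] [ 671.5 -103.2]
```

Request:
send_rows --rows '[{"claw": 0.5,"linear": [0,0.03,0],"angular": [0,0,0]},{"claw": 0.5,"linear": [0,0.06,0],"angular": [0,0,0]},{"claw": 0.5,"linear": [0,0.085,0],"angular": [0,0,0]},{"claw": 0.5,"linear": [0,0.1,0],"angular": [0,0,0]},{"claw": 0.5,"linear": [0,0.108,0],"angular": [0,0,0]},{"claw": 0.5,"linear": [0,0.113,0],"angular": [0,0,0]},{"claw": 0.5,"linear": [0,0.1155,0],"angular": [0,0,0]},{"claw": 0.5,"linear": [0,0.1155,0],"angular": [0,0,0]},{"claw": 0.5,"linear": [0,0.1155,0],"angular": [0,0,0]}]'

```text
time: 10.9
position: [670.2, -100.7, 11.9]
tcp_rot: [-0.703, 0.703, -0.074, 0.076]
contact_force: [0.6, 0.4, -0.3]
opening: 65.0
```

Request:
send_rows --rows '[{"claw": 0.2,"linear": [0,0,0],"angular": [0,0,0]},{"claw": 0.1,"linear": [0,0,0],"angular": [0,0,0]},{"claw": 0,"linear": [0,0,0],"angular": [0,0,0]},{"claw": 0,"linear": [0,0,0],"angular": [0,0,0]},{"claw": 0,"linear": [0,-0.01,0],"angular": [0,0,0]},{"claw": 0,"linear": [0,-0.04,0],"angular": [0,0,0]},{"claw": 0,"linear": [0,-0.09,0],"angular": [0,0,0]},{"claw": 0,"linear": [0,-0.14,0],"angular": [0,0,0]},{"claw": 0,"linear": [0,-0.14,0],"angular": [0,0,0]},{"claw": 0,"linear": [0,-0.14,0],"angular": [0,0,0]}]'

```text
time: 11.9
position: [671.1, -100.9, 154.3]
tcp_rot: [-0.703, 0.703, -0.073, 0.077]
contact_force: [-0.0, 0.1, -0.5]
opening: 85.3
```

```bash
python3 - <<'E'
from h import *
Z['timer_center']=22
c,ps=look('wrist',['pad_square_top','timer_center'],'w5.png'); print(ps[0])
look('scene',['dish_center','pad_large_top'])
look('side',['dish_center','pad_large_top'],'sd5.png')
E
```

```text
O pad_square_top 0.87 [312. 180.] [ 669.  -101.1] [98.5 99.5] 77.8
 O timer_center 0.7 [318. 226.] [667.4 -99.6] [65.2 73. ] 77.8
[ 671.12047916 -100.9055767   154.29302735]
 O dish_center 0.77 [374. 217.] [ 552.  -354.4] [59.5 64.8] 80.6
   S dish_center 0.97 [374. 217.] [ 557.8 -355. ]
 O pad_large_top 0.63 [324. 238.] [ 525.6 -240.5] [92.3 93.8] 83.7
   S pad_large_top 0.61 [320. 234.] [ 529.3 -237.3]
 O dish_center 0.64 [286. 202.] [ 553.  -347.4] [58.3 72.6] 7.7
   S dish_center 0.93 [288. 205.] [ 551.  -353.4]
 O pad_large_top 0.76 [310. 251.] [ 524.7 -238.2] [95.9 92.8] 69.7
   S pad_large_top 0.91 [304. 248.] [ 525.6 -244. ]
   S pad_large_top 0.53 [217. 317.] [ 665.9 -101.2]
```

View pics/w5.png

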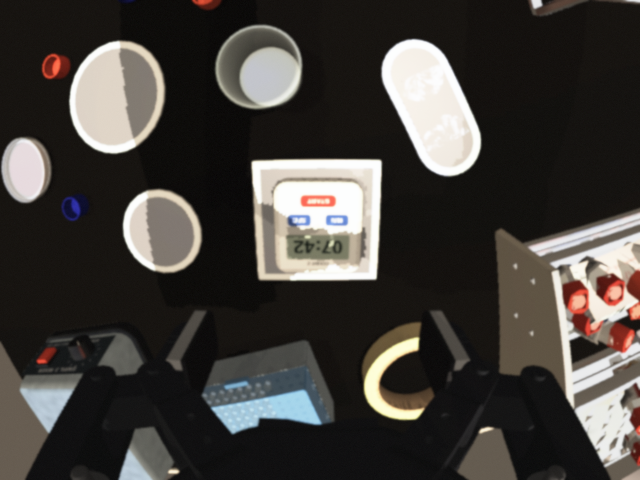

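```bash
python3 - <<'E'
from h import *
print(rel((669,-100.5,150.8,77.8),(554,-356,150.8,90)))
E
```

```text
(array([-0.0584,  0.    , -0.274 ]), [0, np.float64(-0.2129), 0])
```

Request:
send_rows --rows '[{"claw": 0,"linear": [-0.0584,0,-0.274],"angular": [0,-0.213,0]},{"claw": 0,"linear": [-0.0584,0,-0.274],"angular": [0,-0.213,0]},{"claw": 0,"linear": [-0.0584,0,-0.274],"angular": [0,-0.213,0]},{"claw": 0,"linear": [-0.0584,0,-0.274],"angular": [0,-0.213,0]},{"claw": 0,"linear": [-0.0584,0,-0.274],"angular": [0,-0.213,0]},{"claw": 0,"linear": [-0.0584,0,-0.274],"angular": [0,-0.213,0]},{"claw": 0,"linear": [-0.0584,0,-0.274],"angular": [0,-0.213,0]},{"claw": 0,"linear": [-0.0584,0,-0.274],"angular": [0,-0.213,0]},{"claw": 0,"linear": [-0.0584,0,-0.274],"angular": [0,-0.213,0]},{"claw": 0,"linear": [-0.0584,0,-0.274],"angular": [0,-0.213,0]}]'

```text
time: 13.65
position: [554.9, -354.6, 150.8]
tcp_rot: [0.707, -0.707, -0.001, 0.001]
contact_force: [0.1, -0.1, -0.5]
opening: 85.3
```

Request:
send_rows --rows '[{"claw": 0,"linear": [0,0,0],"angular": [0,0,0]},{"claw": 0,"linear": [0,0,0],"angular": [0,0,0]}]'

```text
time: 13.85
position: [554.8, -355.1, 150.8]
tcp_rot: [0.707, -0.707, -0.001, 0.001]
contact_force: [0.3, 0.4, -0.5]
opening: 85.4
```

```bash
python3 - <<'E'
from h import *
c,ps=look('wrist',['dish_center'],'w6.png'); print(ps[0],env.get_obs()['qpos'])
n=nompose(554,-356,150.8,90)
r=env.outline_of(c,'dish_center')[0]
print(rect(c,r['pixels'],15,n)[0], rect(c,r['pixels'],11,n)[0])
E
```

```text
O dish_center 0.74 [317. 229.] [ 553.5 -355.8] [60.6 60.6] 0.2
   S dish_center 0.6 [316. 229.] [ 555.3 -356. ]
[ 554.77838623 -355.05556642  150.82330272] [-6.68159670e-01  3.91815195e-01 -6.48161620e-02  1.11421203e+00
 -5.88087613e-05 -6.69066874e-01]
((552.7603759765625, -356.7279052734375), (60.564064025878906, 60.62016677856445), 0.0760016217827797) ((553.9608764648438, -356.7486572265625), (61.46998596191406, 61.52695083618164), 0.07603653520345688)
```

View pics/w6.png

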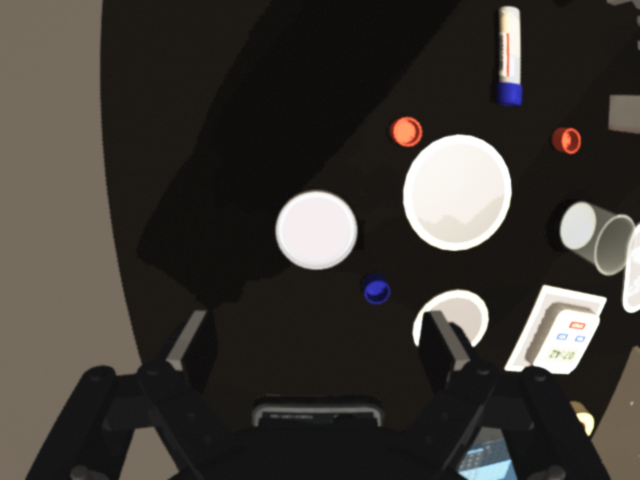

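Request:
send_rows --rows '[{"claw": 0,"linear": [0,0.04,0],"angular": [0,0,0]},{"claw": 0,"linear": [0,0.08,0],"angular": [0,0,0]},{"claw": 0,"linear": [0,0.11,0],"angular": [0,0,0]},{"claw": 0,"linear": [0,0.13,0],"angular": [0,0,0]},{"claw": 0,"linear": [0,0.138,0],"angular": [0,0,0]},{"claw": 0,"linear": [0,0.143,0],"angular": [0,0,0]},{"claw": 0,"linear": [0,0.143,0],"angular": [0,0,0]},{"claw": 0,"linear": [0,0.143,0],"angular": [0,0,0]}]' --squeeze 20

```text
time: 14.85
position: [555.3, -356.8, 9.2]
tcp_rot: [-0.707, 0.708, 0.001, 0.001]
contact_force: [0.3, -0.3, 0.6]
opening: 85.7
```

Request:
send_rows --rows '[{"claw": 0.1,"linear": [0,0,0],"angular": [0,0,0]},{"claw": 0.2,"linear": [0,0,0],"angular": [0,0,0]},{"claw": 0.25,"linear": [0,0,0],"angular": [0,0,0]},{"claw": 0.3,"linear": [0,0,0],"angular": [0,0,0]},{"claw": 0.35,"linear": [0,0,0],"angular": [0,0,0]},{"claw": 0.4,"linear": [0,0,0],"angular": [0,0,0]},{"claw": 0.4,"linear": [0,0,0],"angular": [0,0,0]},{"claw": 0.4,"linear": [0,0,0],"angular": [0,0,0]}]' --squeeze 20

```text
time: 15.65
position: [554.7, -356.2, 8.6]
tcp_rot: [-0.707, 0.707, 0.0, 0.0]
contact_force: [-0.7, 0.9, 5.0]
opening: 59.9
```

```bash
python3 - <<'E'
from h import *
c,ps=look('wrist',[],'w7.png')
print(rel((554,-356,7.8,90),(526.5,-239,77.8,90)))
E
```

```text
(array([-0.0275, -0.07  ,  0.117 ]), [0, np.float64(-0.0), 0])
```

View pics/w7.png

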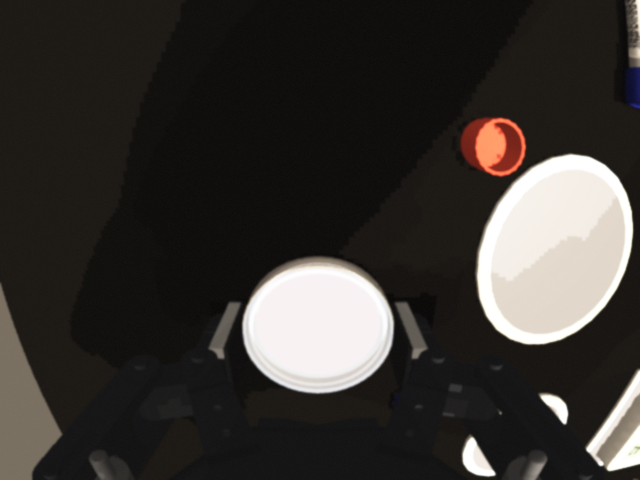

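Request:
send_rows --rows '[{"claw": 0.4,"linear": [0,-0.02,0],"angular": [0,0,0]},{"claw": 0.4,"linear": [0,-0.05,0],"angular": [0,0,0]},{"claw": 0.4,"linear": [-0.005,-0.07,0.02],"angular": [0,0,0]},{"claw": 0.4,"linear": [-0.014,-0.07,0.06],"angular": [0,0,0]},{"claw": 0.4,"linear": [-0.023,-0.07,0.1],"angular": [0,0,0]},{"claw": 0.4,"linear": [-0.0275,-0.07,0.117],"angular": [0,0,0]},{"claw": 0.4,"linear": [-0.0275,-0.07,0.117],"angular": [0,0,0]},{"claw": 0.4,"linear": [-0.0275,-0.07,0.117],"angular": [0,0,0]},{"claw": 0.4,"linear": [-0.0275,-0.07,0.117],"angular": [0,0,0]},{"claw": 0.4,"linear": [-0.0275,-0.07,0.117],"angular": [0,0,0]}]'

```text
time: 16.7
position: [527.5, -240.4, 77.9]
tcp_rot: [-0.707, 0.707, -0.0, 0.001]
contact_force: [0.4, 0.0, 0.3]
opening: 59.7
```

```bash
python3 - <<'E'
from h import *
c,ps=look('wrist',['pad_large_top'],'w8.png')
o=env.get_obs();print(ps[0],o['opening'])
n=nompose(526.5,-239,77.8,90);p,R=n
for q in ('dish_center','pad_large_top'):
  for r in env.outline_of(c,q)[:2]:
    zz=77.8+7.2 if q[0]=='d' else 4
    (ce,sz,an),P=rect(c,r['pixels'],zz,n); print(q,r['p'],r['at'],ce,sz,P.min(0),P.max(0))
E
```

```text
O pad_large_top 0.92 [316. 234.] [ 512.8 -240.8] [69.1 93.4] 1.0
 O pad_large_top 0.54 [532. 312.] [577.4 -84.4] [121.8  71.2] 62.4
   S pad_large_top 0.56 [317. 259.] [ 525.8 -240.4]
[ 527.51231506 -240.38339849   77.87598786] 60.06075671359835
dish_center 0.74 [316.0, 326.4] (524.1633911132812, -238.6012725830078) (63.88306427001953, 59.46674346923828) [ 492.1658  -268.27478] [ 555.9688  -208.46724]
pad_large_top 0.92 [316.3, 233.6] (511.7115173339844, -239.37216186523438) (69.0972671508789, 93.31607818603516) [ 477.12854 -285.74982] [ 547.00946 -192.45659]
pad_large_top 0.54 [532.5, 312.5] (576.2066650390625, -82.85177612304688) (121.78237915039062, 71.22087097167969) [ 525.03656 -133.322  ] [624.1542   -24.812443]
```

View pics/w8.png

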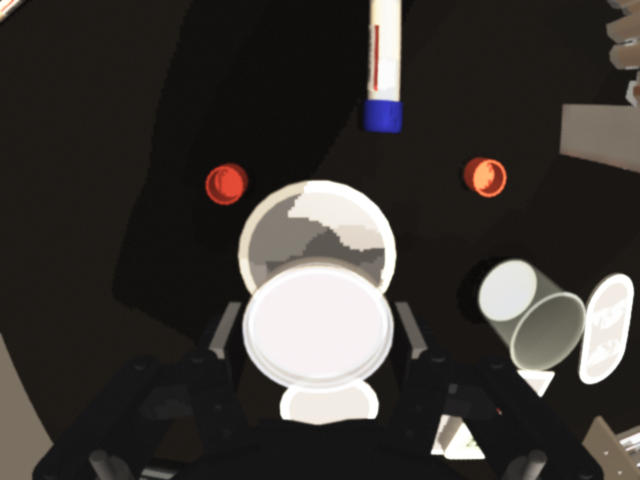

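Request:
send_rows --rows '[{"claw": 0.4,"linear": [-0.0005,0.02,0],"angular": [0,0,0]},{"claw": 0.4,"linear": [-0.0005,0.04,0],"angular": [0,0,0]},{"claw": 0.4,"linear": [-0.0005,0.055,0],"angular": [0,0,0]},{"claw": 0.4,"linear": [-0.0005,0.062,0],"angular": [0,0,0]},{"claw": 0.4,"linear": [-0.0005,0.0655,0],"angular": [0,0,0]},{"claw": 0.4,"linear": [-0.0005,0.0655,0],"angular": [0,0,0]},{"claw": 0.4,"linear": [-0.0005,0.0655,0],"angular": [0,0,0]},{"claw": 0.4,"linear": [-0.0005,0.0655,0],"angular": [0,0,0]}]'

```text
time: 17.75
position: [526.9, -239.3, 12.8]
tcp_rot: [-0.707, 0.707, 0.0, 0.0]
contact_force: [0.1, -0.2, 0.5]
opening: 60.1
```

Request:
send_rows --rows '[{"claw": 0.2,"linear": [0,0,0],"angular": [0,0,0]},{"claw": 0.1,"linear": [0,0,0],"angular": [0,0,0]},{"claw": 0,"linear": [0,0,0],"angular": [0,0,0]},{"claw": 0,"linear": [0,0,0],"angular": [0,0,0]},{"claw": 0,"linear": [0,-0.01,0],"angular": [0,0,0]},{"claw": 0,"linear": [0,-0.04,0],"angular": [0,0,0]},{"claw": 0,"linear": [0,-0.09,0],"angular": [0,0,0]},{"claw": 0,"linear": [0,-0.14,0],"angular": [0,0,0]},{"claw": 0,"linear": [0,-0.14,0],"angular": [0,0,0]},{"claw": 0,"linear": [0,-0.14,0],"angular": [0,0,0]}]'

```text
time: 18.75
position: [527.8, -239.8, 155.1]
tcp_rot: [-0.706, 0.708, 0.002, 0.002]
contact_force: [0.2, 0.6, -0.2]
opening: 85.2
```

```bash
python3 - <<'E'
from h import *
Z['dish_center']=19
c,ps=look('wrist',['pad_large_top','dish_center','beaker_center'],'w9.png'); print(ps[0])
E
```

```text
O pad_large_top 0.97 [306. 191.] [ 526.2 -240.6] [93.4 93.5] 0.1
 O dish_center 0.62 [320. 229.] [ 526.1 -238.3] [61.4 59.8] 0.1
   S dish_center 0.93 [318. 228.] [ 529.4 -239. ]
 O beaker_center 0.7 [483. 265.] [ 539.7 -119.5] [76.9 51. ] 39.1
[ 527.78646233 -239.81079896  155.12181816]
```

View pics/w9.png

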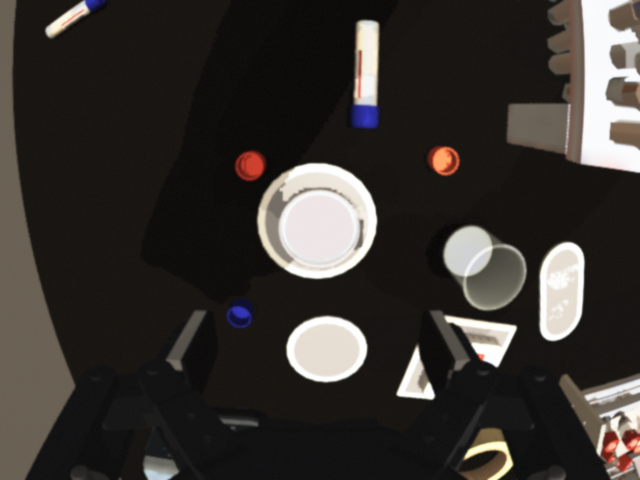

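```bash
python3 - <<'E'
from h import *
n=nompose(526,-239,152.3,90)
def circ(P):
    A=np.c_[P,np.ones(len(P))]; s=np.linalg.lstsq(A,(P**2).sum(1),rcond=None)[0]; c=s[:2]/2; return c.round(1),round(float(np.sqrt(s[2]+c@c)),1)
for cam in('wrist','scene','side'):
    c=env.camera(cam); nn=n if cam=='wrist' else None
    for q,z in(('pad_large_top',4),('dish_center',19)):
        for r in env.outline_of(c,q)[:2]:
            (ce,sz,an),P=rect(c,r['pixels'],z,nn); print(cam,q,round(r['p'],2),np.round(ce,1),np.round(sz,1),circ(P))
    cv2.imwrite('pics/c9_%s.png'%cam,cv2.resize({'wrist':c['frame'][150:290,245:390],'scene':c['frame'][205:270,285:360],'side':c['frame'][220:280,265:340]}[cam],None,fx=5,fy=5))
E
```

```text
wrist pad_large_top 0.95 [ 527.2 -241.6] [92.8 93.9] (array([ 527.5, -241.7]), 46.9)
wrist dish_center 0.68 [ 527.2 -239.4] [62. 61.] (array([ 527.5, -239.5]), 30.7)
wrist dish_center 0.36 [ 523.3 -241.4] [89.7 89.3] (array([ 523.1, -241.2]), 44.6)
scene pad_large_top 0.8 [ 524.2 -240.4] [92.3 91.2] (array([ 526.1, -239.9]), 41.5)
scene dish_center 0.86 [ 525.6 -238.1] [58.1 63.7] (array([ 524.6, -238. ]), 31.0)
side pad_large_top 0.72 [ 525.6 -233.8] [93.7 85.9] (array([ 525.5, -237.5]), 41.6)
side dish_center 0.66 [ 526.6 -231.7] [66.8 60.3] (array([ 526.6, -232.3]), 32.3)
```

View pics/c9_wrist.png

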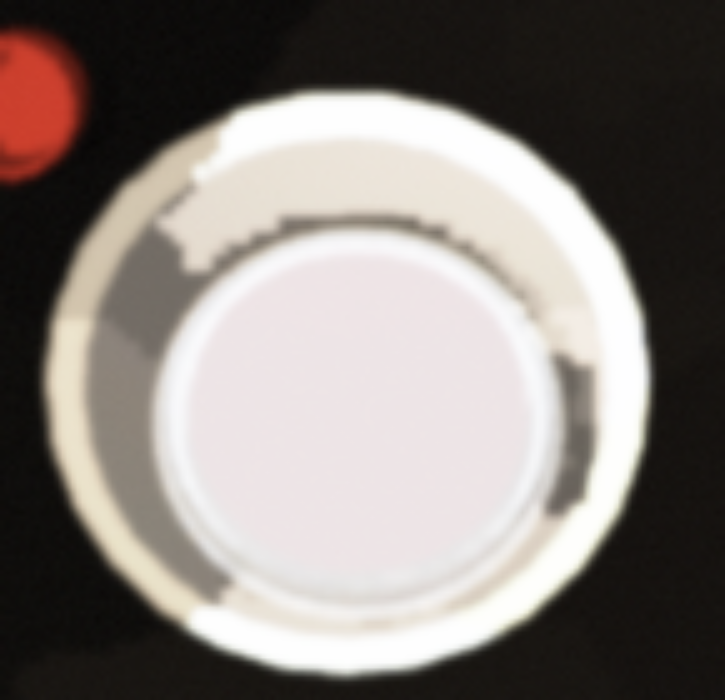

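Request:
send_rows --rows '[{"claw": 0,"linear": [0,0.05,0],"angular": [0,0,0]},{"claw": 0,"linear": [0,0.09,0],"angular": [0,0,0]},{"claw": 0,"linear": [0,0.12,0],"angular": [0,0,0]},{"claw": 0,"linear": [0,0.135,0],"angular": [0,0,0]},{"claw": 0,"linear": [0,0.1395,0],"angular": [0,0,0]},{"claw": 0,"linear": [0,0.1395,0],"angular": [0,0,0]},{"claw": 0.2,"linear": [0,0.1395,0],"angular": [0,0,0]},{"claw": 0.3,"linear": [0,0.1395,0],"angular": [0,0,0]},{"claw": 0.4,"linear": [0,0.1395,0],"angular": [0,0,0]},{"claw": 0.4,"linear": [0,0.1395,0],"angular": [0,0,0]}]'

```text
time: 20.55
position: [527.9, -239.9, 14.9]
tcp_rot: [-0.706, 0.708, 0.001, 0.001]
contact_force: [-0.4, -0.3, 6.0]
opening: 60.2
```

Request:
send_rows --rows '[{"claw": 0.4,"linear": [0,0,0],"angular": [0,0,0]},{"claw": 0.4,"linear": [0,-0.003,0],"angular": [0,0,0]},{"claw": 0.4,"linear": [0,-0.003,-0.002],"angular": [0,0,0]},{"claw": 0.4,"linear": [-0.0005,-0.003,-0.0022],"angular": [0,0,0]},{"claw": 0.4,"linear": [-0.0005,-0.001,-0.0022],"angular": [0,0,0]},{"claw": 0.4,"linear": [-0.0005,0,-0.0022],"angular": [0,0,0]},{"claw": 0.4,"linear": [-0.0005,0,-0.0022],"angular": [0,0,0]},{"claw": 0.4,"linear": [-0.0005,0,-0.0022],"angular": [0,0,0]}]'

```text
time: 21.35
position: [525.8, -241.3, 14.8]
tcp_rot: [-0.707, 0.707, -0.0, -0.0]
contact_force: [-3.6, 2.4, 15.7]
opening: 59.7
```

Request:
send_rows --rows '[{"claw": 0.2,"linear": [0,0,0],"angular": [0,0,0]},{"claw": 0.1,"linear": [0,0,0],"angular": [0,0,0]},{"claw": 0,"linear": [0,0,0],"angular": [0,0,0]},{"claw": 0,"linear": [0,0,0],"angular": [0,0,0]},{"claw": 0,"linear": [0,-0.01,0],"angular": [0,0,0]},{"claw": 0,"linear": [0,-0.04,0],"angular": [0,0,0]},{"claw": 0,"linear": [0,-0.09,0],"angular": [0,0,0]},{"claw": 0,"linear": [0,-0.14,0],"angular": [0,0,0]},{"claw": 0,"linear": [0,-0.14,0],"angular": [0,0,0]},{"claw": 0,"linear": [0,-0.14,0],"angular": [0,0,0]}]'

```text
time: 22.35
position: [527.3, -242.0, 155.5]
tcp_rot: [-0.706, 0.708, 0.002, 0.001]
contact_force: [0.4, -0.4, -0.4]
opening: 85.2
```

```bash
cat >> h.py <<'E'
def circ(P):
    A=np.c_[P,np.ones(len(P))]; s=np.linalg.lstsq(A,(P**2).sum(1),rcond=None)[0]; c=s[:2]/2; return c.round(1),round(float(np.sqrt(s[2]+c@c)),1)
def cmp(cams,items,n):
    for cam in cams:
        c=env.camera(cam); nn=n if cam=='wrist' else None
        for q,z in items:
            for r in env.outline_of(c,q)[:2]:
                if r['p']<.4: continue
                (ce,sz,an),P=rect(c,r['pixels'],z,nn); print(cam,q,round(r['p'],2),np.round(ce,1),np.round(sz,1),round(an,1),circ(P))
E
python3 - <<'E'
from h import *
n=nompose(525.5,-241.2,152.3,90)
print(env.get_obs()['time'],pose()[0])
cmp(['wrist','scene','side'],[('pad_large_top',4),('dish_center',19)],n)
cmp(['wrist'],[('beaker_center',61)],n)
E
```

```text
22.35 [ 527.27037945 -242.0053657   155.49971944]
wrist pad_large_top 0.65 [ 523.1 -239.4] [93.  92.7] 61.8 (array([ 522.7, -239.4]), 46.2)
wrist dish_center 0.59 [ 521.2 -239.4] [61.5 59.3] 11.8 (array([ 521.1, -239.5]), 30.1)
scene pad_large_top 0.57 [ 519.8 -240.1] [92.4 85.3] 89.9 (array([ 524.5, -240.3]), 41.1)
scene dish_center 0.56 [ 524.1 -240. ] [58.  61.2] 83.7 (array([ 523.9, -240. ]), 30.0)
side pad_large_top 0.63 [ 525.6 -235.1] [93.7 88.4] 0.3 (array([ 525.6, -238. ]), 41.9)
side dish_center 0.98 [ 524.6 -235.2] [64.7 60.3] 87.1 (array([ 524.8, -234.7]), 31.6)
wrist beaker_center 0.62 [ 544.6 -123.3] [76.9 51.5] 63.6 (array([ 542.9, -121.6]), 32.5)
```

```bash
python3 - <<'E'
from h import *
print(pose()[0],env.get_obs()['qpos'].round(2))
print(rel((525.5,-241.2,152.3,90),(550,-111,152.3,90)))
E
```

```text
[ 525.56243438 -241.00950948  152.27943498] [-0.54  0.26 -0.25  1.07 -0.   -0.54]
(array([0.0245, 0.    , 0.1302]), [0, np.float64(-0.0), 0])
```

Request:
send_rows --rows '[{"claw": 0,"linear": [0.0245,0,0.13],"angular": [0,0,0]},{"claw": 0,"linear": [0.0245,0,0.13],"angular": [0,0,0]},{"claw": 0,"linear": [0.0245,0,0.13],"angular": [0,0,0]},{"claw": 0,"linear": [0.0245,0,0.13],"angular": [0,0,0]},{"claw": 0,"linear": [0.0245,0,0.13],"angular": [0,0,0]},{"claw": 0,"linear": [0.0245,0,0.13],"angular": [0,0,0]},{"claw": 0,"linear": [0.0245,0,0.13],"angular": [0,0,0]}]'

```text
time: 23.6
position: [550.2, -112.2, 152.8]
tcp_rot: [-0.707, 0.707, -0.0, 0.0]
contact_force: [-0.2, 0.1, 0.7]
opening: 85.4
```

```bash
python3 - <<'E'
from h import *
env.camera('scene')
c,ps=look('wrist',['beaker_center','pad_slim_top'],'w10.png'); print(ps[0])
E
```

```text
O beaker_center 0.87 [319. 244.] [ 546.2 -108.9] [52.4 59.9] 67.9
   S beaker_center 0.69 [320. 237.] [ 550.4 -110.2]
 O pad_slim_top 0.77 [453. 268.] [596.3   5.6] [112.9  55.5] 16.3
 O pad_slim_top 0.33 [192.  54.] [ 409.1 -207.6] [22.3 86.7] 88.9
   S pad_slim_top 0.61 [455. 277.] [595.1   6.9]
[ 550.19943121 -112.23726628  152.8176146 ]
```

View pics/w10.png

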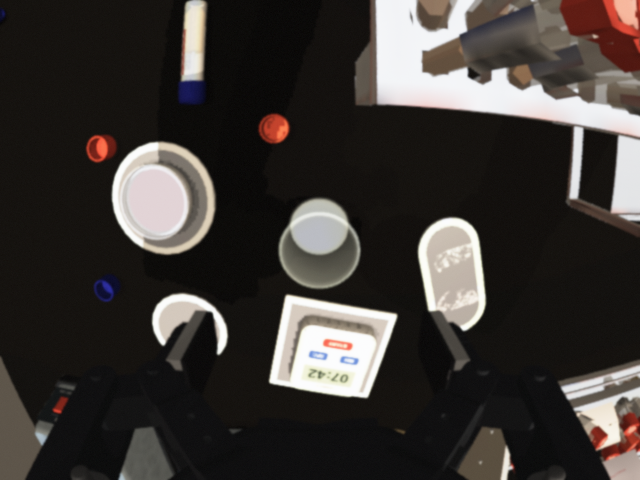

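```bash
python3 - <<'E'
from h import *
c=env.camera('wrist'); n=nompose(550,-111.2,152.3,90)
print(onplane(c,[(278,250),(360,250),(319,289),(319,212)],61,n).round(1)); print(onplane(c,[(290,227),(349,227),(319,199),(319,255)],1,n).round(1))
print(pose()[0])
E
```

```text
[[ 549.  -136. ]
 [ 548.9  -83.5]
 [ 576.5 -109.7]
 [ 524.  -109.8]]
[[ 551.2 -132.6]
 [ 551.1  -85.7]
 [ 528.5 -109.6]
 [ 574.9 -109.5]]
[ 550.22510407 -111.49240315  152.80220071]
```

Request:
send_rows --rows '[{"claw": 0,"linear": [0.0005,0.03,0.0015],"angular": [0,0,0]},{"claw": 0,"linear": [0.0005,0.06,0.0015],"angular": [0,0,0]},{"claw": 0,"linear": [0.0005,0.09,0.0015],"angular": [0,0,0]},{"claw": 0,"linear": [0.0005,0.11,0.0015],"angular": [0,0,0]},{"claw": 0,"linear": [0.0005,0.122,0.0015],"angular": [0,0,0]},{"claw": 0,"linear": [0.0005,0.127,0.0015],"angular": [0,0,0]},{"claw": 0,"linear": [0.0005,0.127,0.0015],"angular": [0,0,0]},{"claw": 0,"linear": [0.0005,0.127,0.0015],"angular": [0,0,0]}]' --squeeze 25

```text
time: 24.75
position: [551.9, -110.0, 26.9]
tcp_rot: [-0.707, 0.707, 0.001, 0.001]
contact_force: [0.9, 1.2, -0.7]
opening: 84.8
```

Request:
send_rows --rows '[{"claw": 0.15,"linear": [0,0,0],"angular": [0,0,0]},{"claw": 0.25,"linear": [0,0,0],"angular": [0,0,0]},{"claw": 0.3,"linear": [0,0,0],"angular": [0,0,0]},{"claw": 0.35,"linear": [0,0,0],"angular": [0,0,0]},{"claw": 0.4,"linear": [0,0,0],"angular": [0,0,0]},{"claw": 0.45,"linear": [0,0,0],"angular": [0,0,0]},{"claw": 0.5,"linear": [0,0,0],"angular": [0,0,0]},{"claw": 0.55,"linear": [0,0,0],"angular": [0,0,0]},{"claw": 0.55,"linear": [0,0,0],"angular": [0,0,0]}]' --squeeze 25

```text
time: 25.65
position: [551.1, -110.0, 26.2]
tcp_rot: [-0.707, 0.707, 0.0, 0.0]
contact_force: [-0.4, -2.2, 3.3]
opening: 50.5
```

```bash
python3 - <<'E'
from h import *
c,ps=look('wrist',[],'w11.png')
print(ps[0],rel((550.5,-109.7,25.3,90),(648.5,-231,75.3,90)))
E
```

```text
[ 551.11928266 -109.95599465   26.16862318] (array([ 0.098 , -0.05  , -0.1213]), [0, np.float64(-0.0), 0])
```

View pics/w11.png

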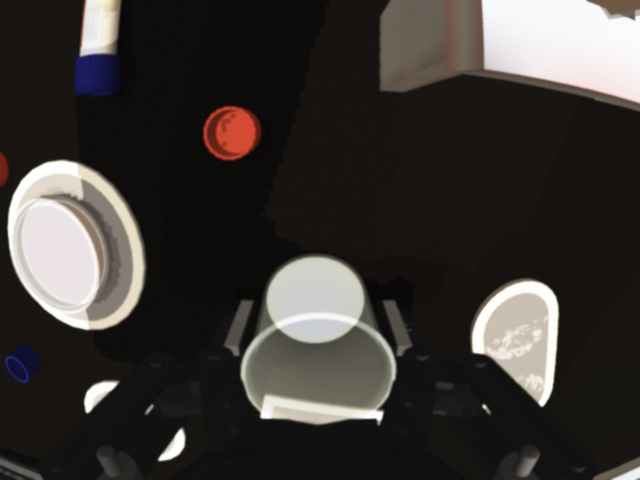

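Request:
send_rows --rows '[{"claw": 0.55,"linear": [0,-0.02,0],"angular": [0,0,0]},{"claw": 0.55,"linear": [0,-0.04,0],"angular": [0,0,0]},{"claw": 0.55,"linear": [0.01,-0.05,-0.012],"angular": [0,0,0]},{"claw": 0.55,"linear": [0.03,-0.05,-0.037],"angular": [0,0,0]},{"claw": 0.55,"linear": [0.055,-0.05,-0.068],"angular": [0,0,0]},{"claw": 0.55,"linear": [0.08,-0.05,-0.1],"angular": [0,0,0]},{"claw": 0.55,"linear": [0.095,-0.05,-0.118],"angular": [0,0,0]},{"claw": 0.55,"linear": [0.098,-0.05,-0.1213],"angular": [0,0,0]},{"claw": 0.55,"linear": [0.098,-0.05,-0.1213],"angular": [0,0,0]},{"claw": 0.55,"linear": [0.098,-0.05,-0.1213],"angular": [0,0,0]}]'

```text
time: 26.7
position: [647.3, -229.4, 74.8]
tcp_rot: [0.708, -0.706, 0.001, 0.001]
contact_force: [-0.8, 0.9, -0.9]
opening: 49.9
```

Request:
send_rows --rows '[{"claw": 0.55,"linear": [0,0,0],"angular": [0,0,0]},{"claw": 0.55,"linear": [0,0,0],"angular": [0,0,0]},{"claw": 0.55,"linear": [0,0,0],"angular": [0,0,0]}]'

```text
time: 27.0
position: [648.4, -230.2, 75.9]
tcp_rot: [0.707, -0.707, -0.0, 0.0]
contact_force: [0.9, -0.0, -1.0]
opening: 50.2
```

```bash
python3 - <<'E'
from h import *
print(pose()[0])
c,ps=look('wrist',['pad_small_top','beaker_center'],'w12.png')
look('scene',['pad_small_top'],'sc12.png')
look('side',['pad_small_top'],'sd12.png')
E
```

```text
[ 648.40193906 -230.16113203   75.94292962]
 O pad_small_top 0.77 [315. 239.] [ 637.9 -231.9] [52.3 72.2] 0.7
   S pad_small_top 0.58 [316. 264.] [ 648.9 -230.6]
 O beaker_center 0.96 [315. 348.] [ 672.1 -226.9] [77.1 98.9] 80.7
   S beaker_center 0.9 [318. 332.] [ 679.3 -229.6]
 O pad_small_top 0.71 [309. 195.] [ 642.  -229.3] [69.1 61. ] 83.7
   S pad_small_top 0.66 [305. 190.] [ 649.8 -217.9]
 O pad_small_top 0.65 [234. 259.] [ 646.6 -225.9] [71.5 65.8] 9.1
   S pad_small_top 0.95 [234. 255.] [ 646.4 -232.1]
```

View pics/w12.png

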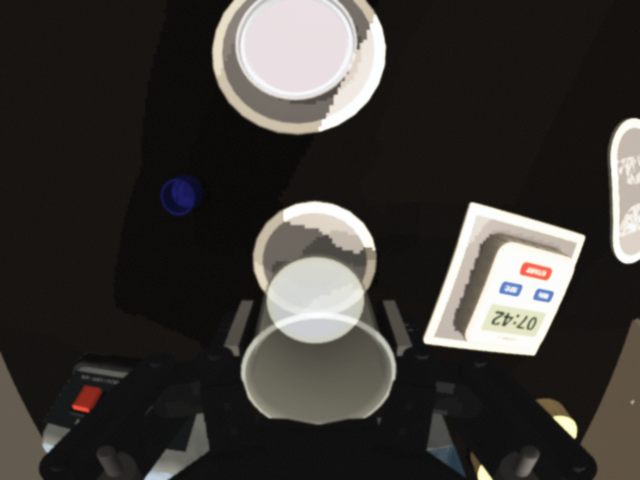

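View pics/sd12.png

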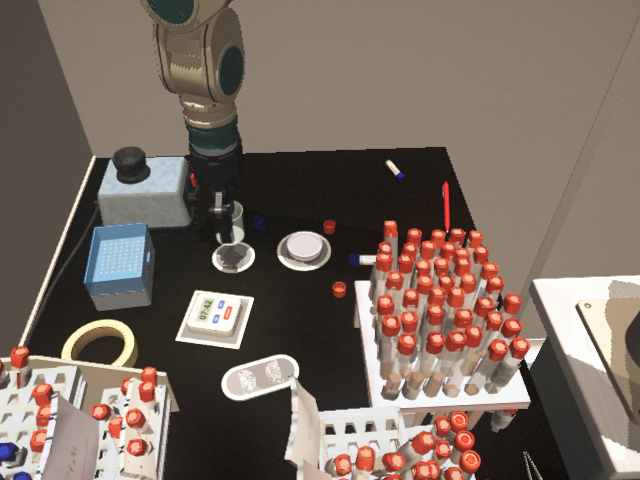

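```bash
python3 - <<'E'
from h import *
c=env.camera('wrist'); n=nompose(648.5,-231,75.3,90)
r=env.outline_of(c,'pad_small_top')[0]; (ce,sz,an),P=rect(c,r['pixels'],4,n); print(P.min(0),P.max(0))
# fit circle r=37 to arc with smallest x
Q=P[P[:,0]<650]
from scipy.optimize import least_squares
s=least_squares(lambda v:np.hypot(*(Q-v).T)-36.7,[648,-231],loss='soft_l1'); print('pad',s.x,abs(s.fun).max())
print('foot',onplane(c,[(266,300),(364,300),(315,257),(315,343)],50.5,n).round(1))
print(pose()[0])
E
```

```text
[ 611.18024 -267.63715] [ 664.21356 -195.55586]
pad [ 648.40536948 -231.45657611] 30.97484426409823
foot [[ 648.8 -255. ]
 [ 648.7 -208.3]
 [ 626.8 -231.6]
 [ 673.2 -231.7]]
[ 648.77366949 -230.95035823   75.77091809]
```

Request:
send_rows --rows '[{"claw": 0.55,"linear": [-0.0012,0.015,0],"angular": [0,0,0]},{"claw": 0.55,"linear": [-0.0012,0.03,0],"angular": [0,0,0]},{"claw": 0.55,"linear": [-0.0012,0.039,0],"angular": [0,0,0]},{"claw": 0.55,"linear": [-0.0012,0.0435,0],"angular": [0,0,0]},{"claw": 0.55,"linear": [-0.0012,0.0455,0],"angular": [0,0,0]},{"claw": 0.55,"linear": [-0.0012,0.0455,0],"angular": [0,0,0]},{"claw": 0.55,"linear": [-0.0012,0.0455,0],"angular": [0,0,0]},{"claw": 0.55,"linear": [-0.0012,0.0455,0],"angular": [0,0,0]}]'

```text
time: 28.45
position: [647.6, -230.9, 30.2]
tcp_rot: [0.707, -0.707, -0.0, 0.0]
contact_force: [-1.2, 1.6, 1.1]
opening: 50.1
```

Request:
send_rows --rows '[{"claw": 0.35,"linear": [0,0,0],"angular": [0,0,0]},{"claw": 0.2,"linear": [0,0,0],"angular": [0,0,0]},{"claw": 0,"linear": [0,0,0],"angular": [0,0,0]},{"claw": 0,"linear": [0,0,0],"angular": [0,0,0]},{"claw": 0,"linear": [0,0,0],"angular": [0,0,0]},{"claw": 0,"linear": [0,-0.01,0],"angular": [0,0,0]},{"claw": 0,"linear": [0,-0.04,0],"angular": [0,0,0]},{"claw": 0,"linear": [0,-0.08,0],"angular": [0,0,0]},{"claw": 0,"linear": [0,-0.12,0],"angular": [0,0,0]},{"claw": 0,"linear": [0,-0.12,0],"angular": [0,0,0]}]'

```text
time: 29.45
position: [652.3, -233.1, 159.1]
tcp_rot: [-0.705, 0.709, 0.005, 0.004]
contact_force: [2.0, -0.5, 0.2]
opening: 85.4
```

Request:
send_rows --rows '[{"claw": 0,"linear": [0,0,0],"angular": [0,0,0]},{"claw": 0,"linear": [0,0,0],"angular": [0,0,0]},{"claw": 0,"linear": [0,0,0],"angular": [0,0,0]}]'

```text
time: 29.75
position: [646.3, -230.3, 148.4]
tcp_rot: [0.708, -0.707, 0.001, 0.001]
contact_force: [0.3, 0.2, -0.0]
opening: 85.2
```

```bash
python3 - <<'E'
from h import *
n=nompose(647.3,-231,149.8,90)
c=env.camera('wrist'); cv2.imwrite('pics/w13.png',c['frame'])
cmp(['wrist'],[('pad_small_top',4),('beaker_center',65)],n)
cv2.imwrite('pics/w13c.png',cv2.resize(c['frame'][160:310,240:400],None,fx=4,fy=4))
print(pose()[0])
E
```

```text
wrist pad_small_top 0.9 [ 638.7 -232.4] [72.5 50.1] 89.4 (array([ 649.2, -232.5]), 32.3)
wrist beaker_center 0.93 [ 644.4 -234.1] [60.7 52. ] 21.4 (array([ 644.4, -232.4]), 27.9)
[ 646.93369397 -230.58708871  149.02510465]
```

View pics/w13c.png

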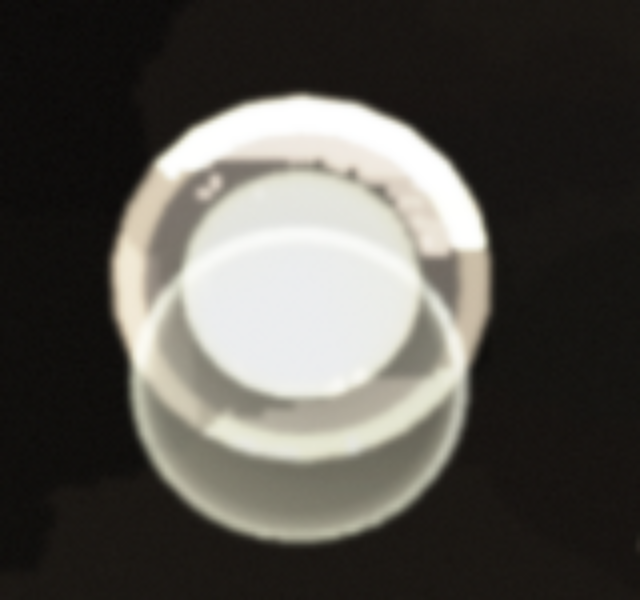

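Request:
send_rows --rows '[{"claw": 0,"linear": [-0.05,0,0.005],"angular": [0,0,0]},{"claw": 0,"linear": [-0.1,0,0.01],"angular": [0,0,0]},{"claw": 0,"linear": [-0.15,0,0.015],"angular": [0,0,0]},{"claw": 0,"linear": [-0.19,0,0.02],"angular": [0,0,0]},{"claw": 0,"linear": [-0.22,0,0.024],"angular": [0,0,0]},{"claw": 0,"linear": [-0.238,0,0.026],"angular": [0,0,0]},{"claw": 0,"linear": [-0.238,0,0.026],"angular": [0,0,0]},{"claw": 0,"linear": [-0.238,0,0.026],"angular": [0,0,0]},{"claw": 0,"linear": [-0.238,0,0.026],"angular": [0,0,0]},{"claw": 0,"linear": [-0.238,0,0.026],"angular": [0,0,0]}]'

```text
time: 30.95
position: [410.8, -205.4, 150.5]
tcp_rot: [-0.707, 0.707, 0.001, -0.0]
contact_force: [0.7, -0.5, 0.1]
opening: 85.7
```

```bash
python3 - <<'E'
from h import *
env.camera('side')
n=nompose(409.3,-205,149.8,90)
c=env.camera('wrist'); cv2.imwrite('pics/w14.png',c['frame'])
cmp(['wrist','scene'],[('tube_center',15)],n)
print(pose()[0],env.get_obs()['time'])
E
```

```text
wrist tube_center 0.87 [ 332.9 -442.4] [16.3 67.6] 16.0 (array([ 333.8, -441. ]), 22.6)
wrist tube_center 0.72 [ 409.4 -204.9] [19.5 82.8] 89.3 (array([ 409. , -204.6]), 27.9)
scene tube_center 0.8 [ 408.6 -204.4] [15.8 84.5] 88.2 (array([ 408.5, -204.7]), 26.5)
scene tube_center 0.51 [ 333.4 -446.2] [14.6 62.6] 18.5 (array([ 331.7, -446. ]), 20.5)
[ 409.84517556 -204.97877503  150.21841268] 31.25
```

View pics/w14.png

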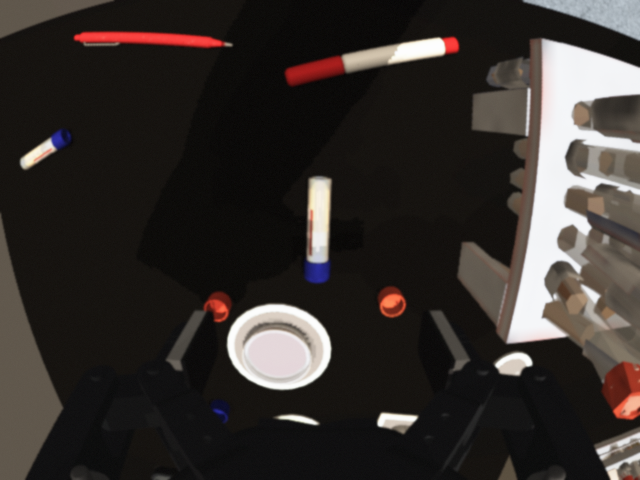

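Request:
send_rows --rows '[{"claw": 0,"linear": [0,0.04,0],"angular": [0,0,0]},{"claw": 0,"linear": [0,0.08,0],"angular": [0,0,0]},{"claw": 0,"linear": [0,0.11,0],"angular": [0,0,0]},{"claw": 0,"linear": [0,0.125,0],"angular": [0,0,0]},{"claw": 0,"linear": [0,0.132,0],"angular": [0,0,0]},{"claw": 0,"linear": [0,0.135,0],"angular": [0,0,0]},{"claw": 0.2,"linear": [0,0.135,0],"angular": [0,0,0]},{"claw": 0.4,"linear": [0,0.135,0],"angular": [0,0,0]},{"claw": 0.55,"linear": [0,0.135,0],"angular": [0,0,0]},{"claw": 0.65,"linear": [0,0.135,0],"angular": [0,0,0]}]' --squeeze 20

```text
time: 32.25
position: [410.2, -205.4, 16.1]
tcp_rot: [-0.707, 0.707, 0.001, 0.0]
contact_force: [0.6, 0.6, 0.7]
opening: 30.3
```

Request:
send_rows --rows '[{"claw": 0.7,"linear": [0,0,0],"angular": [0,0,0]},{"claw": 0.75,"linear": [0,0,0],"angular": [0,0,0]},{"claw": 0.8,"linear": [0,0,0],"angular": [0,0,0]},{"claw": 0.85,"linear": [0,0,0],"angular": [0,0,0]},{"claw": 0.9,"linear": [0,0,0],"angular": [0,0,0]},{"claw": 0.9,"linear": [0,0,0],"angular": [0,0,0]},{"claw": 0.9,"linear": [0,0,0],"angular": [0,0,0]}]' --squeeze 20

```text
time: 32.95
position: [409.7, -205.1, 15.5]
tcp_rot: [-0.707, 0.707, 0.0, -0.0]
contact_force: [-0.7, 0.1, 4.1]
opening: 16.0
```

```bash
python3 - <<'E'
from h import *
c,ps=look('wrist',[],'w15.png')
print(ps[0],env.get_obs()['qpos'].round(2),env.get_obs()['opening'])
E
```

```text
[ 409.69770964 -205.05028245   15.48028431] [-0.61  0.23 -0.64  0.7  -0.   -0.61] 16.19730327968259
```

View pics/w15.png

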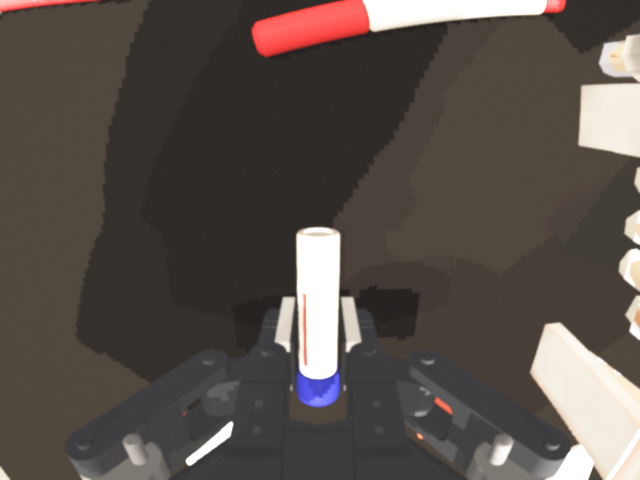

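```bash
python3 - <<'E'
from h import *
w=env.camera('wrist')
n=nompose(625,0,242.3,0)
for px in [(410,155),(215,85),(205,90),(170,270),(325,190)]:
    print(px,[onplane(w,px,z,n)[0].round() for z in (0,60,120)])
print(rel((409.3,-205,14.8,90),(560,-205,114.8,90)),rel((560,-205,114.8,90),(597,6.5,94.8,106.5)))
E
```

```text
(410, 155) [array([720.,  49.]), array([705.,  55.]), array([690.,  60.])]
(215, 85) [array([522., 122.]), array([539., 116.]), array([555., 109.])]
(205, 90) [array([511., 118.]), array([530., 112.]), array([548., 106.])]
(170, 270) [array([455., -79.]), array([482., -53.]), array([510., -27.])]
(325, 190) [array([633.,  12.]), array([632.,  23.]), array([631.,  34.])]
(array([ 0.1507, -0.1   ,  0.    ]), [0, np.float64(-0.0), 0]) (array([0.037 , 0.02  , 0.2115]), [0, np.float64(-0.288), 0])
```

Request:
send_rows --rows '[{"claw": 0.9,"linear": [0,-0.03,0],"angular": [0,0,0]},{"claw": 0.9,"linear": [0,-0.07,0],"angular": [0,0,0]},{"claw": 0.9,"linear": [0.02,-0.1,0],"angular": [0,0,0]},{"claw": 0.9,"linear": [0.06,-0.1,0],"angular": [0,0,0]},{"claw": 0.9,"linear": [0.1,-0.1,0],"angular": [0,0,0]},{"claw": 0.9,"linear": [0.14,-0.1,0],"angular": [0,0,0]},{"claw": 0.9,"linear": [0.15,-0.1,0],"angular": [0,0,0]},{"claw": 0.9,"linear": [0.15,-0.1,0],"angular": [0,0,0]}]'

```text
time: 33.85
position: [560.8, -204.8, 114.7]
tcp_rot: [0.707, -0.707, -0.0, 0.001]
contact_force: [-0.4, -0.6, 1.3]
opening: 15.9
```

Request:
send_rows --rows '[{"claw": 0.9,"linear": [0.005,0,0.03],"angular": [0,-0.05,0]},{"claw": 0.9,"linear": [0.012,0,0.07],"angular": [0,-0.1,0]},{"claw": 0.9,"linear": [0.02,0,0.115],"angular": [0,-0.15,0]},{"claw": 0.9,"linear": [0.028,0,0.16],"angular": [0,-0.22,0]},{"claw": 0.9,"linear": [0.034,0,0.195],"angular": [0,-0.27,0]},{"claw": 0.9,"linear": [0.0377,0.01,0.2115],"angular": [0,-0.288,0]},{"claw": 0.9,"linear": [0.0377,0.02,0.2115],"angular": [0,-0.288,0]},{"claw": 0.9,"linear": [0.0377,0.02,0.2115],"angular": [0,-0.288,0]},{"claw": 0.9,"linear": [0.0377,0.02,0.2115],"angular": [0,-0.288,0]},{"claw": 0.9,"linear": [0.0377,0.02,0.2115],"angular": [0,-0.288,0]}]'

```text
time: 34.85
position: [597.0, 5.1, 95.3]
tcp_rot: [-0.7, 0.7, 0.101, -0.101]
contact_force: [-0.1, -0.1, -0.1]
opening: 16.2
```

```bash
python3 - <<'E'
from h import *
env.camera('side'); env.camera('side')
n=nompose(597,6.5,94.8,106.5)
c=env.camera('wrist'); cv2.imwrite('pics/w16.png',c['frame'])
cmp(['wrist'],[('pad_slim_top',4),('tube_center',94.8-14.8+18)],n)
cmp(['side'],[('pad_slim_top',4)],n)
print(pose()[0],env.get_obs()['time'])
E
```

```text
wrist pad_slim_top 0.56 [586.2   4.1] [89.4 54.1] 15.8 (array([586.8,   4.2]), 33.8)
wrist tube_center 0.68 [595.5   7.6] [85.3 18.9] 15.1 (array([594.5,   6.3]), 28.1)
side pad_slim_top 0.79 [596.   8.] [109.2  55.7] 16.4 (array([597.2,   7.7]), 42.1)
[597.40324298   6.41722827  95.49360086] 35.25
```

View pics/w16.png

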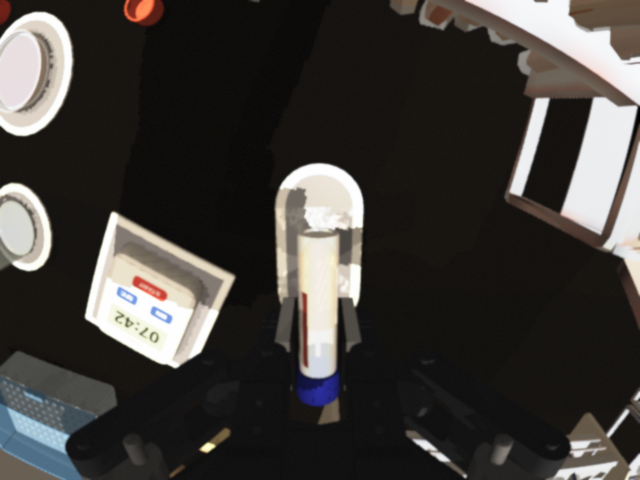

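```bash
python3 - <<'E'
from h import *
c=env.camera('wrist'); n=nompose(597,6.5,94.8,106.5); p,R=n
T=lambda px,z:((np.c_[onplane(c,px,z,n),[z]*len(px)]-p)@R)[:,[0,2]].round(1)
print('pad end/sides',T([(319.5,163),(275.5,240),(364,240)],4))
print('tube near top, far top',T([(318,232),(318,403)],98.5),T([(318,236)],90),'sides',T([(299,290),(339,290)],90))
n0=nompose(409.3,-205,14.8,90)
c0=cv2.imread('pics/w15.png')
o,_=rays(c,[(0,0)],n0); 
p,R=n0; n=n0
print('at grasp: tube near/far', T([(318,228),(318,406)],18.5),T([(318,232)],10.5))
E
```

```text
pad end/sides [[-56.3   1.5]
 [ -7.8 -26.3]
 [ -7.9  29.8]]
tube near top, far top [[-42.1   0.6]
 [ 39.7   0.7]] [[-37.9   0.6]] sides [[-14.8  -7.1]
 [-14.8   9.2]]
at grasp: tube near/far [[-43.6   0.6]
 [ 41.6   0.7]] [[-39.7   0.6]]
```

Request:
send_rows --rows '[{"claw": 0.9,"linear": [0.0007,0.02,0.0008],"angular": [0,0,0]},{"claw": 0.9,"linear": [0.0007,0.045,0.0008],"angular": [0,0,0]},{"claw": 0.9,"linear": [0.0007,0.063,0.0008],"angular": [0,0,0]},{"claw": 0.9,"linear": [0.0007,0.072,0.0008],"angular": [0,0,0]},{"claw": 0.9,"linear": [0.0007,0.0755,0.0008],"angular": [0,0,0]},{"claw": 0.9,"linear": [0.0007,0.0755,0.0008],"angular": [0,0,0]},{"claw": 0.9,"linear": [0.0007,0.0755,0.0008],"angular": [0,0,0]},{"claw": 0.9,"linear": [0.0007,0.0755,0.0008],"angular": [0,0,0]}]'

```text
time: 36.1
position: [598.6, 7.5, 20.6]
tcp_rot: [-0.7, 0.7, 0.102, -0.101]
contact_force: [-0.0, 0.2, 1.5]
opening: 16.0
```

Request:
send_rows --rows '[{"claw": 0.7,"linear": [0,0,0],"angular": [0,0,0]},{"claw": 0.5,"linear": [0,0,0],"angular": [0,0,0]},{"claw": 0.4,"linear": [0,0,0],"angular": [0,0,0]},{"claw": 0.4,"linear": [0,0,0],"angular": [0,0,0]},{"claw": 0.4,"linear": [0,-0.01,0],"angular": [0,0,0]},{"claw": 0.4,"linear": [0,-0.04,0],"angular": [0,0,0]},{"claw": 0.2,"linear": [0,-0.08,0],"angular": [0,0,0]},{"claw": 0,"linear": [0,-0.13,0],"angular": [0,0,0]},{"claw": 0,"linear": [0,-0.13,0],"angular": [0,0,0]},{"claw": 0,"linear": [0,-0.13,0],"angular": [0,0,0]}]'

```text
time: 37.1
position: [599.4, 7.4, 152.7]
tcp_rot: [-0.699, 0.7, 0.103, -0.1]
contact_force: [-0.2, 0.4, 0.2]
opening: 85.6
```

Request:
send_rows --rows '[{"claw": 0,"linear": [0,0,0],"angular": [0,0,0]},{"claw": 0,"linear": [0,0,0],"angular": [0,0,0]},{"claw": 0,"linear": [0,0,0],"angular": [0,0,0]},{"claw": 0,"linear": [0,0,0],"angular": [0,0,0]},{"claw": 0,"linear": [0,0,0],"angular": [0,0,0]}]'

```text
time: 37.6
position: [597.3, 7.6, 149.1]
tcp_rot: [0.7, -0.7, -0.101, 0.102]
contact_force: [-0.7, -0.0, -1.0]
opening: 85.3
```

```bash
python3 - <<'E'
from h import *
p=pose(); print(p[0],env.get_obs()['time'])
n=nompose(597.5,7.5,149.3,106.5)
c=env.camera('wrist'); cv2.imwrite('pics/w17.png',c['frame'])
cv2.imwrite('pics/w17c.png',cv2.resize(c['frame'][130:330,180:460],None,fx=2.8,fy=2.8))
cmp(['wrist','scene'],[('pad_slim_top',4),('tube_center',20)],n)
for k in('scene','side'): cv2.imwrite(f'pics/{k}17.png',env.camera(k)['frame'])
E
```

```text
[597.32117209   7.56890305 149.08346813] 37.6
wrist pad_slim_top 0.62 [597.3   6.4] [110.1  54.5] 16.6 (array([596.9,   6.2]), 43.2)
wrist tube_center 0.67 [599.4   8.7] [84.  20.6] 15.8 (array([598.8,   7.9]), 28.2)
wrist tube_center 0.64 [666.1 -98.4] [67.4 79.5] 77.1 (array([665.9, -98.1]), 40.3)
scene pad_slim_top 0.64 [604.4 -11.4] [100.2  19.3] 20.1 (array([602.2,  -5.9]), 31.6)
scene pad_slim_top 0.6 [618.4  13.9] [66.9 17.6] 14.9 (array([618.7,  13.1]), 22.4)
scene tube_center 0.7 [607.9   9.6] [67.5 19.1] 18.0 (array([607.9,  10.6]), 22.9)
scene tube_center 0.58 [ 329.3 -444.6] [17.6 65.4] 17.2 (array([ 329.4, -444. ]), 21.8)
```

View pics/w17c.png

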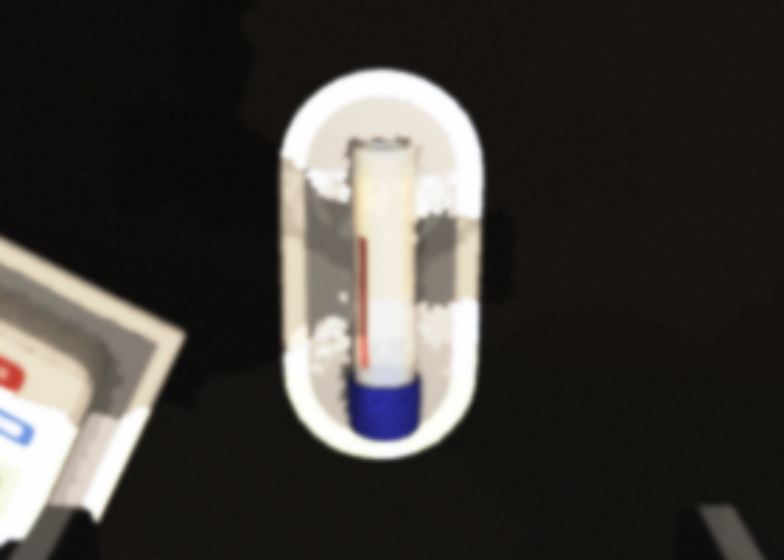

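View pics/side17.png

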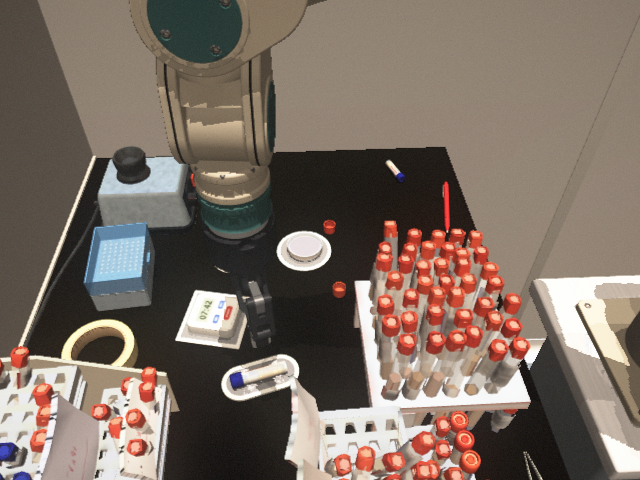

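View pics/scene17.png

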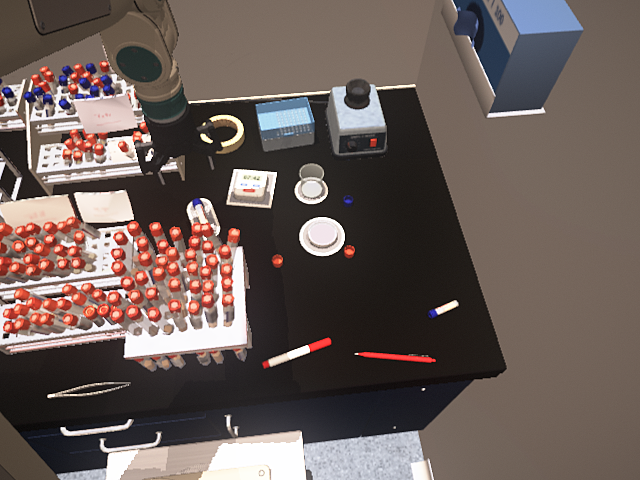

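```bash
python3 - <<'E'
from h import *
c=env.camera('wrist'); n=nompose(597.5,7.5,149.3,106.5); p,R=n
print(pose()[0])
f=c['frame']; cv2.imwrite('pics/w18c.png',cv2.resize(f[145:300,270:365],None,fx=5,fy=5,interpolation=cv2.INTER_CUBIC)[:, :])
T=lambda px,z:((np.c_[onplane(c,px,z,n),[z]*len(px)]-p)@R)[:,[0,2]].round(1)
g=lambda x,y:(180+x/2.8,130+y/2.8)
print('pad ends',T([g(382,68),g(382,460)],4),'sides',T([g(280,230),g(482,230)],4))
print('near top',T([g(384,148)],22),'near low',T([g(384,140)],8),'cap far top',T([g(386,440)],[25][0]),T([g(386,440)],20), 'sides',T([g(355,250),g(416,250)],15),T([g(349,400),g(421,400)],15))
E
```

```text
[597.74705722   7.55701514 149.88594651]
pad ends [[-56.8  -0.6]
 [ 57.6  -0.6]] sides [[-12.4 -28.6]
 [-12.5  26.9]]
near top [[-38.1  -0. ]] near low [[-38.  -0.]] cap far top [[41.   0.6]] [[43.4  0.6]] sides [[-9.6 -7.7]
 [-9.7  8.5]] [[33.5 -9.7]
 [33.4 10.3]]
```

View pics/w18c.png

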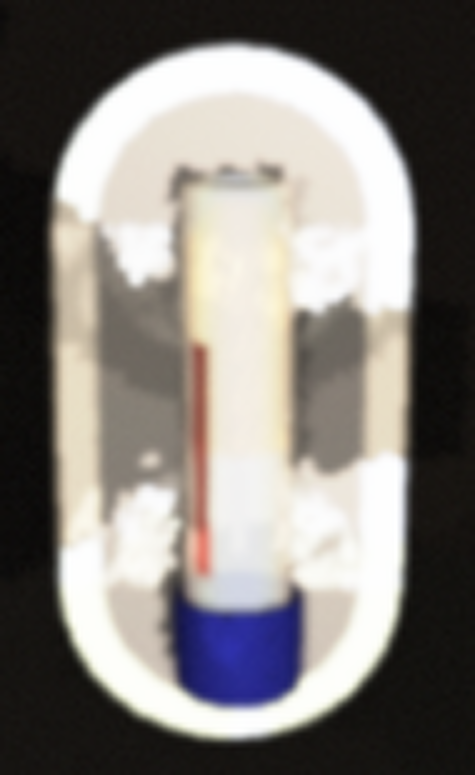

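Request:
send_rows --rows '[{"claw": 0.3,"linear": [0,0.04,0],"angular": [0,0,0]},{"claw": 0.4,"linear": [0,0.08,0],"angular": [0,0,0]},{"claw": 0.4,"linear": [0,0.11,0],"angular": [0,0,0]},{"claw": 0.4,"linear": [0,0.125,0],"angular": [0,0,0]},{"claw": 0.4,"linear": [0,0.13,0],"angular": [0,0,0]},{"claw": 0.4,"linear": [0,0.13,0],"angular": [0,0,0]},{"claw": 0.6,"linear": [0,0.13,0],"angular": [0,0,0]},{"claw": 0.75,"linear": [0,0.13,0],"angular": [0,0,0]},{"claw": 0.85,"linear": [0,0.13,0],"angular": [0,0,0]},{"claw": 0.9,"linear": [0,0.13,0],"angular": [0,0,0]}]'

```text
time: 39.1
position: [599.3, 7.4, 21.6]
tcp_rot: [-0.699, 0.7, 0.103, -0.1]
contact_force: [-0.0, 1.0, 6.8]
opening: 16.0
```

Request:
send_rows --rows '[{"claw": 0.9,"linear": [0,0,0],"angular": [0,0,0]},{"claw": 0.9,"linear": [0,0,0],"angular": [0,0,0]},{"claw": 0.9,"linear": [0,-0.004,0],"angular": [0,0,0]},{"claw": 0.9,"linear": [-0.001,-0.004,-0.0005],"angular": [0,0,0]},{"claw": 0.9,"linear": [-0.002,-0.004,-0.001],"angular": [0,0,0]},{"claw": 0.9,"linear": [-0.002,-0.002,-0.001],"angular": [0,0,0]},{"claw": 0.9,"linear": [-0.002,0,-0.001],"angular": [0,0,0]},{"claw": 0.9,"linear": [-0.002,0,-0.001],"angular": [0,0,0]},{"claw": 0.9,"linear": [-0.002,0,-0.001],"angular": [0,0,0]}]'

```text
time: 40.0
position: [595.8, 5.9, 21.5]
tcp_rot: [-0.7, 0.7, 0.101, -0.102]
contact_force: [-5.2, 0.5, 13.9]
opening: 16.1
```

Request:
send_rows --rows '[{"claw": 0.7,"linear": [0,0,0],"angular": [0,0,0]},{"claw": 0.5,"linear": [0,0,0],"angular": [0,0,0]},{"claw": 0.4,"linear": [0,0,0],"angular": [0,0,0]},{"claw": 0.4,"linear": [0,0,0],"angular": [0,0,0]},{"claw": 0.4,"linear": [0,-0.01,0],"angular": [0,0,0]},{"claw": 0.4,"linear": [0,-0.04,0],"angular": [0,0,0]},{"claw": 0.2,"linear": [0,-0.08,0],"angular": [0,0,0]},{"claw": 0,"linear": [0,-0.13,0],"angular": [0,0,0]},{"claw": 0,"linear": [0,-0.13,0],"angular": [0,0,0]},{"claw": 0,"linear": [0,-0.13,0],"angular": [0,0,0]}]'

```text
time: 41.0
position: [597.8, 5.9, 152.6]
tcp_rot: [-0.699, 0.7, 0.103, -0.1]
contact_force: [-0.2, 0.5, -1.2]
opening: 85.2
```

Request:
send_rows --rows '[{"claw": 0,"linear": [0,0,0],"angular": [0,0,0]},{"claw": 0,"linear": [0,0,0],"angular": [0,0,0]},{"claw": 0,"linear": [0,0,0],"angular": [0,0,0]},{"claw": 0,"linear": [0,0,0],"angular": [0,0,0]},{"claw": 0,"linear": [0,0,0],"angular": [0,0,0]}]'

```text
time: 41.5
position: [595.6, 6.0, 149.1]
tcp_rot: [0.7, -0.7, -0.101, 0.102]
contact_force: [-0.2, -0.2, 0.6]
opening: 85.1
```

```bash
python3 - <<'E'
from h import *
p=pose(); print(p[0],env.get_obs()['time'])
n=nompose(595.9,6.0,149.3,106.5)
c=env.camera('wrist'); cv2.imwrite('pics/w19.png',c['frame'])
cv2.imwrite('pics/w19c.png',cv2.resize(c['frame'][145:300,270:365],None,fx=5,fy=5,interpolation=cv2.INTER_CUBIC))
cmp(['wrist'],[('pad_slim_top',4),('tube_center',20)],n)
E
```

```text
[595.64649746   6.04979338 149.06558655] 41.5
wrist pad_slim_top 0.91 [597.2   6.1] [110.5  53.8] 16.1 (array([597.1,   6.1]), 43.0)
wrist pad_slim_top 0.68 [601.    7.3] [89.6 20.4] 17.2 (array([600. ,   7.4]), 29.7)
wrist tube_center 0.64 [596.3   6.4] [83.7 19.3] 16.5 (array([595.6,   6.2]), 28.0)
```

View pics/w19c.png

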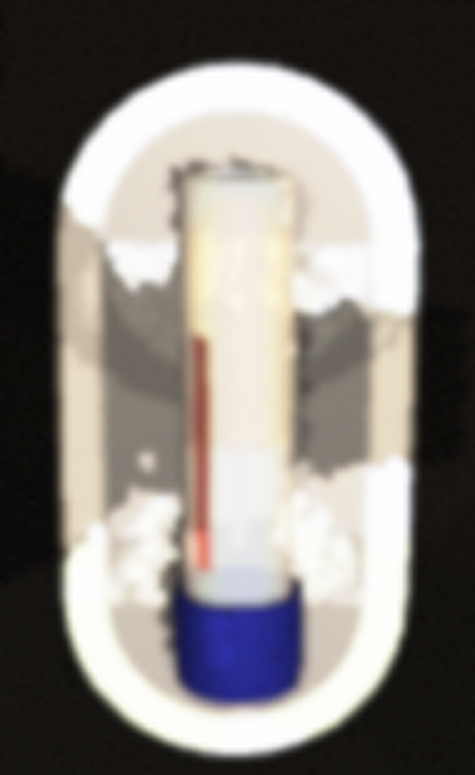

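View pics/w19.png

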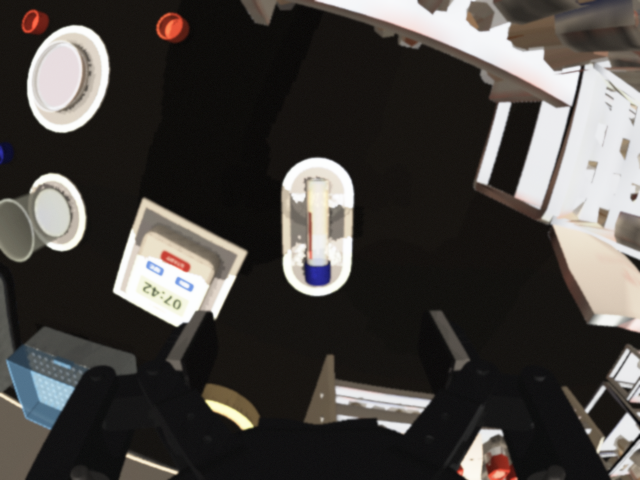

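```bash
python3 - <<'E'
from station import env
o=env.get_obs(); print(o['time'],o['contact_force'],o['opening'])
print(env.hand_in())
E
```

```text
41.7 [-0.1786285  -0.04895273 -0.41305324] 85.92657799440353
the job is handed in; nothing more can be done
None
```

I placed the timer, petri dish, beaker and larger loose tube on their own pads, in that order. I handed in at 41.7 s with the gripper open and about 149 mm above the worktop.

Last camera checks after release:

| Item | Offset from pad centre | Notes |
|---|---|---|
| Timer | within 1.5–2 mm | face up; same measured angle as the pad (77.8°) |
| Dish | about 1–2 mm in x, about 0 in y | first placed about 2 mm off in y, so I regripped and shifted it |
| Beaker | about 1 mm | upright |
| Tube | about 1 mm | along the inlay to within about 1°; first placed about 2 mm off lengthwise, so I regripped and shifted it |

- **Forces:** Upward forces of up to about 16 N appeared while regripping the dish and tube. They may be fingertips resting on the pads. I only saw the readings reported at the end of each move.
- **Disagreements:** The camera estimates for the dish pad differed by a few mm. I compared each item with its pad in the same picture. I did not take a separate final close-up of the dish after the mend; its offset comes from outlines in all three cameras.

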